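# Lock the spice pots away in the roll-top box

### The arm

A 6-joint arm with a two-finger parallel gripper is mounted at the origin on a cart in front of the work surface, level with it; the furniture and walls round the work are solid. World frame = base frame: x ahead of the robot, y to its left, z up, the work surface at z = 0. Lengths are in m, angles in rad, forces in N, time in s.
With the tool pointing down it reaches from about 0.35 to 0.775 m from the base axis. Payload 5.5 kg.
Tool frame: the origin (TCP) lies midway between the tips of the shut fingers; the grasp point (between the pads) lies 19 mm behind it; z points along the fingers, y is the line along which they close (so a half turn about z gives the same grasp; the last joint's range is limited). The gripper opens to 85 mm and grips with 20 to 120 N. Pads are 22 mm wide; open, the fingers measure 114 mm over their backs; the gripper's body (76 mm by 85 mm) begins 54 mm behind the grasp point. The pads swing forward as they close: fully open they stand 13 mm farther back than shut.
Start: joints at [1.031, 0.313, 0.046, 1.304, 0, 1.431], TCP at [0.224, 0.53, 0.231] pointing down, gripper open.
Joint ranges: [-2.76, 2.76], [-0.86, 1.69], [-1.03, 1.26], [-2.2, 2.34], [-1.47, 1.5], [-3.14, 3.14]. Speed limits (rad/s): [2.57, 2.57, 3.14, 3.14, 3.14, 3.14].

### API

Orientations are given as a unit quaternion [w, x, y, z].
In Python, from workcell import telemetry, imaging, env gives the robot as it stands. The module is installed in compiled form; this text tells all that it offers.
- The arm moves only by the tool step_arm, never from a script. Its argument "moves" is a list of rows, each a list of 3 entries, a list of its own where there are three numbers: the shift along the tool's x, y, z in mm, then the turn, a rotation vector about the tool's x, y, z in rad, then the finger opening in mm, from 0 to 85.4. A call has 1 to 8 rows; each row is the pose to reach, as a shift and turn from the pose commanded when the call began, along the tool's axes at that moment; what a row does not reach only later rows make up. A row lasts 1/12 s, in which the tool goes at most 41.7 mm and 7.16 degrees, less where a joint would pass 70% of its speed; a pose out of reach is approached as far as the arm can. A call with a gripper value outside its range is refused whole. The fingers move at their own pace and stop on an object; "grip_force" is the grip in N (left out, the last holds). Time passes only in rows, so rows that repeat a pose let the fingers close. It gives the time, the measured TCP pose, the force, the opening and the grip force at its end, in the units of the state.
- telemetry.get_state(): the state, without advancing time (a new reading comes with each control period).
- imaging.read_camera(name): name is "scene" or "side" or "wrist"; returns the picture (480x640x3 uint8, red, green, blue); there is no depth.
- imaging.camera_params(name): a dict with "camera_matrix" (3x3 intrinsics, pixels), "pose" (4x4, takes a point from camera to world coordinates). Camera axes: x right, y up, looking along -z (the intrinsics and any distortion apply to the point x, -y, -z); pixel columns grow to the right and rows downward; lengths in m; the calibration is good to about 2 mm. A picture is of the moment at which its call begins: read the wrist's pose just before it. camera_params takes no time and is no camera call; for the wrist camera it gives the pose at the moment of the call.
- env.hand_in(): hands the job in; it is judged then, once.
The state is a dict: "clock": time; "joint_pos": joint angles; "qvel": joint speeds; "tau": joint torques, N m; "tcp_pos": TCP position; "orientation": TCP orientation; "wrist_force": force on the tool from outside, world axes, zero at the start; "ft_torque": the same for the moment, N m; "finger_gap": finger opening in m; "grip_force": force on a finger pad.
Only numpy, scipy, OpenCV 4.12 (cv2) and the standard library are available. Lean on these libraries where they do the work, as an engineer would, in place of code of your own. Each camera call takes 0.05 s, during which the arm holds its last target. There are 200 camera calls.

### The job

The spices are still out after cooking and the toddler is about. Roll the roll-top box fully open, stand every spice pot upright on its floor, then roll the slatted cover fully shut, swing the steel hasp up over the staple and drop the red-headed pin, which hangs in the eye at the box's left end, down through the staple until its collar rests on it. Leave the salt mill and mug on the right and the kitchen timer on the left where they are.

Things in the scene. Friction and masses are not known exactly. Their poses are not given: they have to be found in the camera images.
- roll_box: Roll-top spice box, light wood, darker half-disc end panels (radius 122 mm about the track axis). Fixed. Origin under its centre, on an 18 mm high wooden hob cover; its front is -x, z up, y along its width. 362 mm wide, 244 deep, 152 high. Inside: floor at z = 0.012, |y| up to 0.165, front rail at x = -0.121 to -0.101 up to z = 0.040. Staple and eye jut out to x = -0.145, the hasp further.
- box_floor (a point): Point on the inner floor at (-0.045, 0, 0.012) in the box's frame, same axes: the middle of a good row for the pots (four fit side by side, 80 mm apart). With the cover open the box is open above between its front rail and x = 0, over its full width; a pot fits with its axis at x from -0.065 to 0.05 and |y| below 0.128 (box frame).
- track_axis (a point): Centre of the circular track, at (0, 0, 0.030) in the box's frame; the cover turns about the box's y axis through this point.
- tambour (a joint): Travel of the slatted cover round its track, rad: 0 fully shut (edge on the front rail), 1.50 fully open (rolled back over the rear); the front edge moves up and back about the track axis. It slides stiffly and stays where it is left; 3 to 8 N at a knob moves it. The cover's outer radius is 117 mm.
- knob_left (a point): Middle of the head of the cover's left pull knob: dark steel, head 26 mm across, 15 mm long, standing radially out of the cover, end 36 mm off the slats; 145.5 mm from the track axis, y = +0.075 in the box's frame. Shut, it stands 14 degrees above the level of the axis, at (-0.141, 0.075, 0.065). It goes round with the cover.
- knob_right (a point): The same for the right pull knob, y = -0.075.
- hasp (a joint): Angle of the hasp leaf on its hinge, rad: 0 closed (upright over the staple, leaning 6 degrees back), 1.47 standing straight out to the front, 2.0 its lower stop. Friction holds it where it is put.
- hasp_hinge (a point): Middle of the hasp's hinge line on the front rail, at (-0.1245, 0, 0.030) in the box's frame; the hinge is parallel to the box's y axis.
- hasp_end (a point): Middle of the solid end of the hasp leaf, 66 mm from the hinge line. The leaf is steel, 48 mm wide (along the box's y), 3 mm thick and 72 mm long, with a 30 x 23 mm slot from 37 to 60 mm from the hinge, through which the staple passes.
- staple (a point): Centre of the mouth (upper side) of the staple on the cover, a level steel U of 6 mm bar; opening 14 mm wide in y and, with the hasp closed, 18 mm deep in x, in front of the leaf. It goes round with the cover; shut it lies at (-0.130, 0, 0.080) in the box's frame and the pin goes straight down through it.
- keeper (a point): Centre of the mouth of the fixed eye on the front of the left end panel, where the pin hangs at the start, at (-0.130, 0.173, 0.073) in the box's frame; same opening as the staple.
- pin: Retaining pin, 94 mm long, 0.045 kg, hanging upright in the keeper eye at the start. Origin at the centre of its foot, z up it: shank 8 mm across with a pointed foot (z 0 to 0.042), collar 26 mm across (z 0.042 to 0.047) that rests on the eye or staple, neck 10 mm, red head 26 mm across from z = 0.064 to 0.094.
- salt_mill: Turned pale wooden salt mill, 54 mm across, 170 mm tall; a bystander. Origin under its centre.
- mug: White mug with dark dots, 82 mm across and 91 mm tall; a bystander. Origin under its middle.
- timer: Red and steel wind-up kitchen timer, 64 mm across, 52 mm tall; a bystander. Origin under its centre.
- spice_pot_0: Squat white spice pot, 70 mm across, 0.26 kg, with a fixed wooden lid (top at 46 mm) and a turned wooden knob, 27 mm across, from 46 to 84 mm above its underside, to lift it by. Origin at the centre of its underside, z up. May be absent in this run.
- spice_pot_1: Squat blue spice pot, 70 mm across, 0.26 kg, with a fixed wooden lid (top at 46 mm) and a turned wooden knob, 27 mm across, from 46 to 84 mm above its underside, to lift it by. Origin at the centre of its underside, z up. May be absent in this run.
- spice_pot_2: Squat terracotta spice pot, 70 mm across, 0.26 kg, with a fixed wooden lid (top at 46 mm) and a turned wooden knob, 27 mm across, from 46 to 84 mm above its underside, to lift it by. Origin at the centre of its underside, z up. May be absent in this run.
- spice_pot_3: Squat sage green spice pot, 70 mm across, 0.26 kg, with a fixed wooden lid (top at 46 mm) and a turned wooden knob, 27 mm across, from 46 to 84 mm above its underside, to lift it by. Origin at the centre of its underside, z up. May be absent in this run.
- spice_pot_4: Squat dark grey spice pot, 70 mm across, 0.26 kg, with a fixed wooden lid (top at 46 mm) and a turned wooden knob, 27 mm across, from 46 to 84 mm above its underside, to lift it by. Origin at the centre of its underside, z up. May be absent in this run.

How it is judged:
By the outcome, as a careful person would: the job done as asked, in the order asked, and still so for the second after the job is handed in, with the robot touching nothing.
Of spice_pot_0, spice_pot_1, spice_pot_2, spice_pot_3, spice_pot_4 only 2 to 4 are there at a start; the rules pass over those that are not, and their reading is None.
At some moment in a run one of spice_pot_0, spice_pot_1, spice_pot_2, spice_pot_3, spice_pot_4 may be knocked a few centimetres aside while the robot is not near it.
It also fails if it takes over 210 s, if anything falls off the work surface, if the arm or the gripper's body presses on something with over 40 N, if the wrist force passes 120 N, or if a joint passes its speed limit or range.

## Working session

There is one attempt and no reset: what is moved stays moved. The work goes in short steps, Python scripts to look and compute and a tool call to move; the robot and the scene stay as the last step left them, time stands still between calls to the robot, and variables do not carry over. Pictures are saved under pics/ and viewed, at most 14 in all, crops included, and the job is handed in when it is done.

Besides the shell and the picture viewer there is one more tool, called after "Request:" as name([rows], argument=value, ...), one row to a line, values as JSON. step_arm: Moves the arm, as the interface text tells. Its arguments: {"type":"object","properties":{"moves":{"type":"array"},"grip_force":{"type":"number"}},"required":["moves"]}

```bash
mkdir -p pics
cat > h.py <<'E'
import numpy as np,cv2
from workcell import telemetry,imaging,env
def snap(n,f):
    P=imaging.camera_params(n); im=imaging.read_camera(n); cv2.imwrite('pics/'+f,im[:,:,::-1]); return im,P
def ray(P,u,v):
    K=P['camera_matrix'];M=np.array(P['pose']); d=np.linalg.inv(K)@[u,v,1]; d=M[:3,:3]@(d*[1,-1,-1]); return M[:3,3],d/np.linalg.norm(d)
def onz(P,u,v,z):
    o,d=ray(P,u,v); return o+d*(z-o[2])/d[2]
def proj(P,X):
    M=np.array(P['pose']); c=M[:3,:3].T@(np.array(X)-M[:3,3]); p=np.array(P['camera_matrix'])@(c*[1,-1,-1]); return p[:2]/p[2]
E
python3 - <<'E'
from h import *
s=telemetry.get_state();print(s)
for n in('scene','side','wrist'):
    im,P=snap(n,n+'0.png');print(n,P)
    np.save(n+'0.npy',im)
E
```

```text
{'clock': 0.0, 'joint_pos': array([ 1.03136368e+00,  3.13982948e-01,  4.49684525e-02,  1.30358429e+00,
       -2.52667966e-06,  1.43123644e+00]), 'qvel': array([ 2.90741870e-05,  1.27697051e-03, -2.25857974e-03, -6.65704731e-04,
       -4.66260595e-04,  1.14511013e-03]), 'tau': array([ 1.63873997e-04, -4.80625284e+01,  2.98533618e+01,  1.96029874e-02,
       -2.21824080e-04, -1.63433759e-05]), 'tcp_pos': array([0.22357226, 0.52920213, 0.23041449]), 'orientation': array([-2.98928223e-04,  1.98606895e-01,  9.80078818e-01, -8.50207701e-04]), 'wrist_force': array([-0.52913125, -0.15667001, -0.25070328]), 'ft_torque': array([-0.02636484, -0.01425618, -0.03641725]), 'grip_force': 0.0, 'finger_gap': 0.08549637311789621}
scene {'camera_matrix': array([[505.62771973,   0.        , 313.78272505],
       [  0.        , 505.62771973, 232.42554148],
       [  0.        ,   0.        ,   1.        ]]), 'pose': array([[ 0.59717773,  0.46680254, -0.6522838 , -0.38689263],
       [-0.80206453,  0.33896142, -0.49172924, -0.77118884],
       [-0.00844142,  0.81682345,  0.57682597,  0.93404879],
       
[... 220 characters left out ...]
.        ]]), 'pose': array([[-0.02760002,  0.85664586, -0.5151661 , -0.24948812],
       [-0.9996077 , -0.02119645,  0.01830738, -0.01306444],
       [ 0.00476325,  0.51546928,  0.85689482,  1.43784295],
       [ 0.        ,  0.        ,  0.        ,  1.        ]])}
wrist {'camera_matrix': array([[379.83929358,   0.        , 319.23258802],
       [  0.        , 379.83929358, 249.96950366],
       [  0.        ,   0.        ,   1.        ]]), 'pose': array([[ 0.38947295, -0.88162533, -0.26654756,  0.15449204],
       [ 0.92103503,  0.37208233,  0.11510524,  0.55935331],
       [-0.00230206, -0.29033002,  0.95692381,  0.3749208 ],
       [ 0.        ,  0.        ,  0.        ,  1.        ]])}
```

View pics/scene0.png

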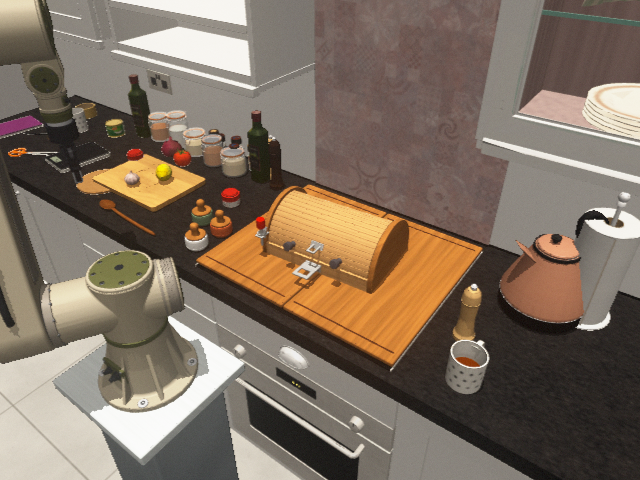

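View pics/side0.png

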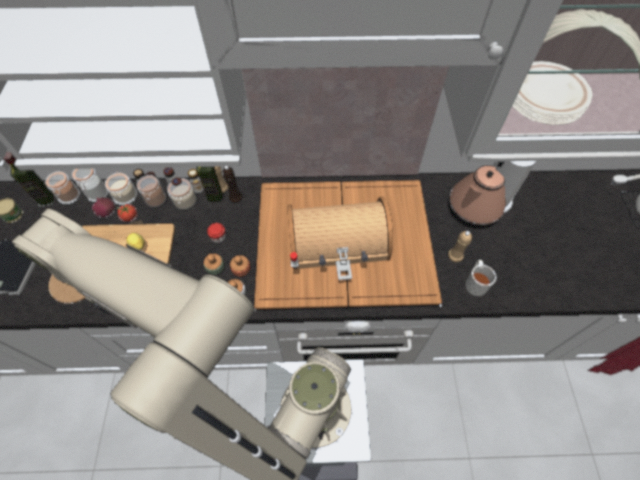

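Scene and side views: the shut box (scene ~330,235), pin with red head at (261,224), hasp out front at (307,268), three pots: white (196,235), terracotta (221,222) and green (202,211); the timer is at (231,197).

Run:
```python
import cv2
a=cv2.imread('pics/scene0.png')[180:300,175:415]; b=cv2.imread('pics/side0.png')[190:310,195:435]
cv2.imwrite('pics/z0.png',cv2.resize(cv2.vconcat([a,b])[:, :],None,fx=2.5,fy=2.5,interpolation=cv2.INTER_CUBIC))
```

```text
(no output)
```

View pics/z0.png

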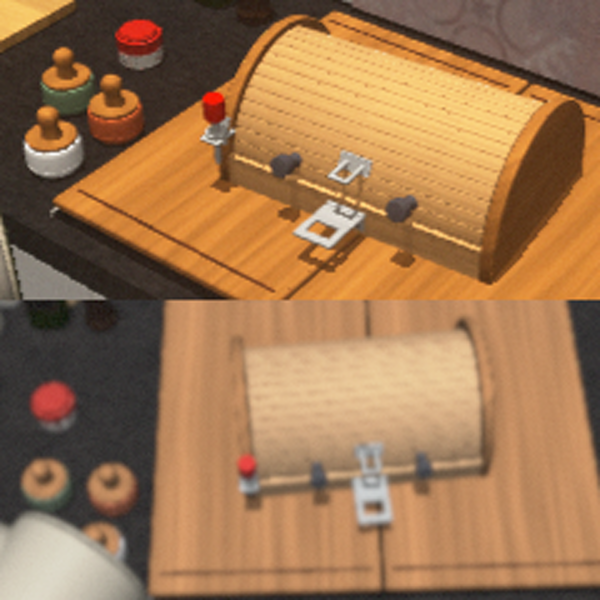

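```bash
cat >> h.py <<'E'
def tri(*obs):
    A=np.zeros((3,3));b=np.zeros(3)
    for P,u,v in obs:
        o,d=ray(P,u,v);Q=np.eye(3)-np.outer(d,d);A+=Q;b+=Q@o
    X=np.linalg.solve(A,b); return X,[np.round(proj(P,X)-[u,v],1) for P,u,v in obs]
E
python3 - <<'E'
from h import *
S=imaging.camera_params('scene');D=imaging.camera_params('side')
o={'kl':((288.2,245.6),(321.8,259.6),.083),'kr':((335.4,263.2),(364.2,256),.083),'pin':((260.6,222.4),(293.8,256.8),.128),'green':((201.4,203.2),(213,258),.07),'terra':((219.8,216.8),(239.8,260),.07),'white':((195.4,230),None,.07),'timer':((231,195),None,.04),'mill':((464,330),None,.018),'mug':((466,385),None,.0)}
np.set_printoptions(precision=4,suppress=True)
for k,(a,b,z) in o.items():
    print(k,onz(S,*a,z), onz(D,*b,z) if b else '', tri((S,*a),(D,*b)) if b else '')
E
```

```text
kl [ 0.4816 -0.0258  0.083 ] [ 0.4836 -0.0296  0.083 ] (array([ 0.4801, -0.0289,  0.0864]), [array([ 0.5, -0.3]), array([-0.2,  0.4])])
kr [ 0.4947 -0.1782  0.083 ] [ 0.4944 -0.1809  0.083 ] (array([ 0.4922, -0.1803,  0.086 ]), [array([ 0.1, -0.1]), array([-0.1,  0.1])])
pin [0.4753 0.0681 0.128 ] [0.4726 0.0669 0.128 ] (array([0.4726, 0.0664, 0.1296]), [array([-0.2,  0.2]), array([ 0.1, -0.2])])
green [0.5079 0.3579 0.07  ] [0.5069 0.3594 0.07  ] (array([0.5084, 0.3595, 0.0687]), [array([-0.2,  0.1]), array([ 0.1, -0.2])])
terra [0.4861 0.252  0.07  ] [0.4963 0.263  0.07  ] (array([0.5006, 0.266 , 0.0582]), [array([ 0.6, -0.4]), array([-0.2,  0.5])])
white [0.3921 0.2597 0.07  ]  
timer [0.6358 0.354  0.04  ]  
mill [ 0.5325 -0.5375  0.018 ]  
mug [ 0.3949 -0.6038  0.    ]
```

```bash
cat >> h.py <<'E'
from scipy.spatial.transform import Rotation as R
np.set_printoptions(precision=4,suppress=True)
def st():
    s=telemetry.get_state();q=s['orientation'];return s,np.array(s['tcp_pos']),R.from_quat([q[1],q[2],q[3],q[0]])
def down(yaw): # tool y along (−sin,cos) yaw, z down, x toward robot
    c,s=np.cos(yaw),np.sin(yaw); return R.from_matrix(np.array([[-c,-s,0],[-s,c,0],[0,0,-1]]).T)
def mv(p,Rt,p0=None,R0=None):
    s,a,b=st(); p0=a if p0 is None else p0; R0=b if R0 is None else R0
    return np.round(R0.inv().apply(np.array(p)-p0)*1000,1),(R0.inv()*Rt).as_rotvec().round(4)
E
python3 - <<'E'
from h import *
print(mv((.35,.25,.3),down(.09)))
E
```

```text
(array([-225.1, -208.2,  -69.1]), array([-0.0013, -0.0005, -0.4898]))
```

Request:
step_arm([
  [[-28,-26,-10],[0,0,-0.06],45],
  [[-56,-52,-20],[0,0,-0.12],45],
  [[-84,-78,-30],[0,0,-0.18],45],
  [[-112,-104,-40],[0,0,-0.24],45],
  [[-140,-130,-50],[0,0,-0.31],45],
  [[-168,-156,-60],[0,0,-0.37],45],
  [[-196,-182,-65],[0,0,-0.43],45],
  [[-225,-208,-70],[0,0,-0.49],45],
])

```text
clock: 0.82
tcp_pos: [0.3503, 0.2489, 0.3018]
orientation: [0.0, -0.047, 0.999, 0.0]
wrist_force: [0.6, -0.1, -0.5]
finger_gap: 0.045
grip_force: 0.0
```

Request:
step_arm([
  [[0,-40,0],[0,0,0],45],
  [[-10,-80,0],[0,0,0],45],
  [[-20,-120,0],[0,0,0],45],
  [[-30,-160,0],[0,0,0],45],
  [[-40,-200,0],[0,0,0],45],
  [[-50,-240,0],[0,0,0],45],
  [[-60,-280,0],[0,0,0],45],
  [[-60,-290,0],[0,0,0],45],
])

```text
clock: 1.48
tcp_pos: [0.4378, -0.0377, 0.3007]
orientation: [0.0, -0.043, 0.999, -0.001]
wrist_force: [1.2, -0.1, 0.2]
finger_gap: 0.045
grip_force: 0.0
```

Run:
```python
from h import *
s,p,r=st();print(p,r.as_matrix(),s['clock'])
im,P=snap('wrist','w1.png');import pickle;pickle.dump(P,open('w1.pkl','wb'))
```

```text
[ 0.4378 -0.0377  0.3007] [[-0.9964 -0.085   0.0007]
 [-0.085   0.9964 -0.0017]
 [-0.0005 -0.0017 -1.    ]] 1.4833
```

View pics/w1.png

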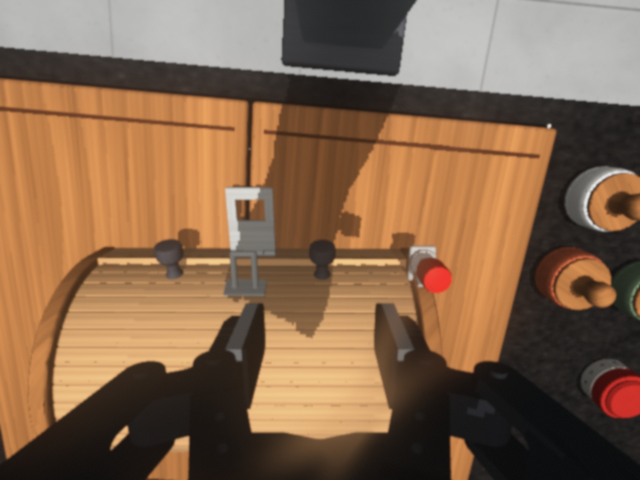

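Run:
```python
from h import *
import pickle
P=pickle.load(open('w1.pkl','rb'));
for n,u,v,z in [('kl',321,250,.083),('kr',169,250,.083),('pinheadtop',437,277,.143),('pinhead',431,271,.128),('eye L',411,250,.091),('eye R',437,250,.091),('hasptipL',227,188,.048),('hasptipR',272,188,.048),('railL',262,252,.058),('railR',405,252,.058),('stapleL',231,255,.098),('stapleR',258,255,.098),('terraknob',598,292,.075)]:
    print(n,onz(P,u,v,z))
S=imaging.camera_params('scene');D=imaging.camera_params('side')
print(tri((S,288.2,245.6),(D,321.8,259.6),(P,321,250)),tri((S,335.4,263.2),(D,364.2,256),(P,169,250)),tri((S,260.6,222.4),(D,293.8,256.8),(P,431,271)))
```

```text
kl [ 0.4725 -0.0325  0.083 ]
kr [ 0.4854 -0.1835  0.083 ]
pinheadtop [0.4698 0.066  0.143 ]
pinhead [0.47   0.0651 0.128 ]
eye L [0.4626 0.0546 0.091 ]
eye R [0.4605 0.0798 0.091 ]
hasptipL [ 0.4242 -0.1349  0.048 ]
hasptipR [ 0.4202 -0.0881  0.048 ]
railL [ 0.4877 -0.0943  0.058 ]
railR [0.4747 0.0576 0.058 ]
stapleL [ 0.4803 -0.1185  0.098 ]
stapleR [ 0.4781 -0.0927  0.098 ]
terraknob [0.4961 0.262  0.075 ]
(array([ 0.474 , -0.0315,  0.0914]), [array([-0.2, -0.4]), array([0.6, 1.2]), array([0.9, 4.1])]) (array([ 0.4872, -0.1814,  0.0897]), [array([-0.6, -0.1]), array([0.4, 0.9]), array([-0.3,  3.8])]) (array([0.4706, 0.0652, 0.1309]), [array([-0.4,  0.2]), array([0.4, 0.1]), array([0.9, 1.8])])
```

The wrist view shows knobs at (321,250) and (169,250), the pin head at (437,277), the hasp out front ending at v=188, and the pots at right. That gives the box origin ≈ (0.620,-0.0945), yaw 0.0855. Next: grip the left knob.

Request:
step_arm([
  [[-18,2,40],[0,0,0],45],
  [[-36,3,80],[0,0,0],45],
  [[-36,3,120],[0,0,0],45],
  [[-36,3,160],[0,0,0],45],
  [[-36,3,190],[0,0,0],45],
  [[-36,3,215],[0,0,0],45],
  [[-36,3,230],[0,0,0],45],
  [[-36,3,231],[0,0,0],45],
])

```text
clock: 2.2
tcp_pos: [0.4682, -0.0249, 0.0669]
orientation: [-0.003, -0.046, 0.999, 0.001]
wrist_force: [0.3, 0.3, -0.1]
finger_gap: 0.0449
grip_force: 0.0
```

Run:
```python
from h import *
s,p,r=st();print(p,r.as_matrix()[:,1],s['wrist_force'])
im,P=snap('wrist','w2.png')
a=.1455
for t in np.linspace(14,100.5,17)[1:]: print(round(a*1e3*(np.cos(np.radians(t))-np.cos(np.radians(14)))),round(-a*1e3*(np.sin(np.radians(t))-np.sin(np.radians(14)))),end='; ')
```

```text
[ 0.4682 -0.0249  0.0669] [-0.0911  0.9958  0.0027] [ 0.2614  0.3365 -0.1467]
-4 -13; -9 -26; -15 -38; -23 -50; -31 -60; -41 -70; -51 -79; -62 -87; -74 -94; -87 -100; -100 -104; -113 -108; -127 -110; -140 -110; -154 -110; -168 -108;
```

View pics/w2.png

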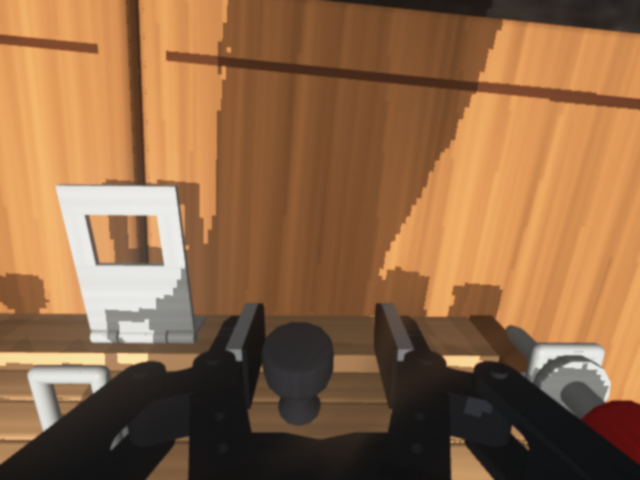

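The knob head sits at (298,365), left of the finger midline (319): shift −6 mm in y.

Request:
step_arm([
  [[-4,-6.5,0],[0,0,0],45],
  [[-4,-6.5,0],[0,0,0],45],
  [[-4,-6.5,0],[0,0,0],45],
  [[-4,-6.5,0],[0,0,0],45],
])

```text
clock: 2.58
tcp_pos: [0.4773, -0.0331, 0.0716]
orientation: [0.001, -0.045, 0.999, -0.0]
wrist_force: [0.5, 0.2, -0.3]
finger_gap: 0.0453
grip_force: 0.0
```

Request:
step_arm([
  [[0,0,0],[0,0,0],20],
  [[0,0,0],[0,0,0],20],
  [[0,0,0],[0,0,0],20],
  [[0,0,0],[0,0,0],20],
  [[0,0,0],[0,0,0],20],
  [[0,0,0],[0,0,0],20],
], grip_force=30)

```text
clock: 3.08
tcp_pos: [0.4762, -0.0322, 0.0703]
orientation: [0.0, -0.045, 0.999, 0.001]
wrist_force: [0.8, 4.9, 1.3]
finger_gap: 0.0245
grip_force: 29.4
```

Request:
step_arm([
  [[-4,0,-13],[0,0,0],20],
  [[-9,0,-26],[0,0,0],20],
  [[-15,0,-38],[0,0,0],20],
  [[-23,0,-50],[0,0,0],20],
  [[-31,0,-60],[0,0,0],20],
  [[-41,0,-70],[0,0,0],20],
  [[-51,0,-79],[0,0,0],20],
  [[-62,0,-87],[0,0,0],20],
])

```text
clock: 3.75
tcp_pos: [0.5371, -0.0272, 0.155]
orientation: [-0.002, -0.045, 0.999, 0.0]
wrist_force: [4.0, 0.4, -16.8]
finger_gap: 0.0244
grip_force: 30.3
```

Run:
```python
from h import *
s,p,r=st();print(p,s['wrist_force'],s['ft_torque'],s['finger_gap'])
```

```text
[ 0.5371 -0.0272  0.155 ] [  3.9842   0.3609 -16.8154] [ 0.0825 -0.7552 -0.0285] 0.024428049822677773
```

Request:
step_arm([
  [[-12,0,-7],[0,0,0],20],
  [[-25,0,-13],[0,0,0],20],
  [[-38,0,-17],[0,0,0],20],
  [[-51,0,-21],[0,0,0],20],
  [[-65,0,-23],[0,0,0],20],
  [[-78,0,-23],[0,0,0],20],
  [[-92,0,-23],[0,0,0],20],
  [[-108,0,-21],[0,0,0],20],
])

```text
clock: 4.42
tcp_pos: [0.6413, -0.0187, 0.1756]
orientation: [-0.006, -0.045, 0.999, -0.001]
wrist_force: [-36.4, -5.0, 16.8]
finger_gap: 0.0246
grip_force: 33.0
```

Request:
step_arm([
  [[-4,0,0],[0,0,0],20],
  [[-4,0,0],[0,0,0],20],
  [[-4,0,0],[0,0,0],20],
])

```text
clock: 4.67
tcp_pos: [0.6427, -0.0186, 0.1753]
orientation: [-0.008, -0.045, 0.999, -0.001]
wrist_force: [-15.4, -3.9, 0.3]
finger_gap: 0.0246
grip_force: 31.8
```

Run:
```python
from h import *
s,p,r=st();print(p,s['wrist_force'],s['finger_gap'])
im,P=snap('scene','s1.png')
cv2.imwrite('pics/s1z.png',cv2.resize(im[150:350,150:450,::-1],None,fx=2,fy=2))
```

```text
[ 0.6427 -0.0186  0.1753] [-15.3782  -3.8947   0.3456] 0.02455184687833141
```

View pics/s1z.png

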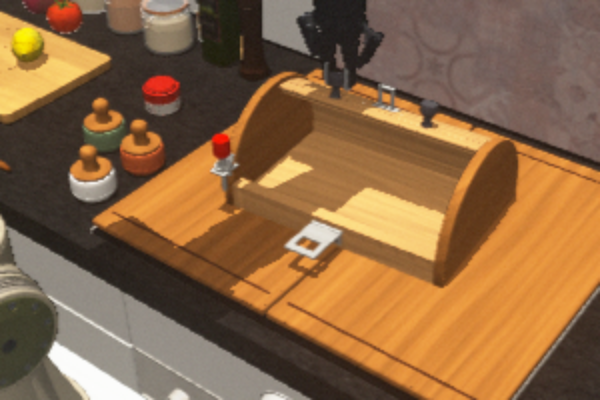

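The cover is fully open with the knob at its stop; the three pots and the pin are unmoved. Release and look over the pots.

Request:
step_arm([
  [[2,0,0],[0,0,0],45],
  [[2,0,0],[0,0,0],45],
  [[2,0,-5],[0,0,0],45],
  [[2,0,-40],[0,0,0],45],
  [[2,5,-80],[0,0,0],45],
  [[10,40,-110],[0,0,0],45],
  [[20,80,-110],[0,0,0],45],
  [[30,115,-110],[0,0,0],45],
])

```text
clock: 5.38
tcp_pos: [0.6112, 0.095, 0.2921]
orientation: [0.004, -0.044, 0.999, -0.0]
wrist_force: [1.2, 0.0, -0.5]
finger_gap: 0.0452
grip_force: 0.0
```

Request:
step_arm([
  [[14,35,0],[0,0,0],45],
  [[28,70,0],[0,0,0],45],
  [[40,105,0],[0,0,0],45],
  [[52,140,0],[0,0,0],45],
  [[62,175,0],[0,0,0],45],
  [[66,203,0],[0,0,0],45],
  [[66,203,0],[0,0,0],45],
  [[66,203,0],[0,0,0],45],
])

```text
clock: 6.05
tcp_pos: [0.5252, 0.2926, 0.2891]
orientation: [0.001, -0.047, 0.999, 0.0]
wrist_force: [0.7, 0.0, 0.0]
finger_gap: 0.0447
grip_force: 0.0
```

Run:
```python
from h import *
s,p,r=st();print(p,r.as_matrix()[:,1],s['wrist_force'],s['clock'])
import pickle
im,P=snap('wrist','w3.png');pickle.dump(P,open('w3.pkl','wb'))
```

```text
[0.5252 0.2926 0.2891] [-0.0934  0.9956 -0.    ] [0.6824 0.0362 0.015 ] 6.05
```

View pics/w3.png

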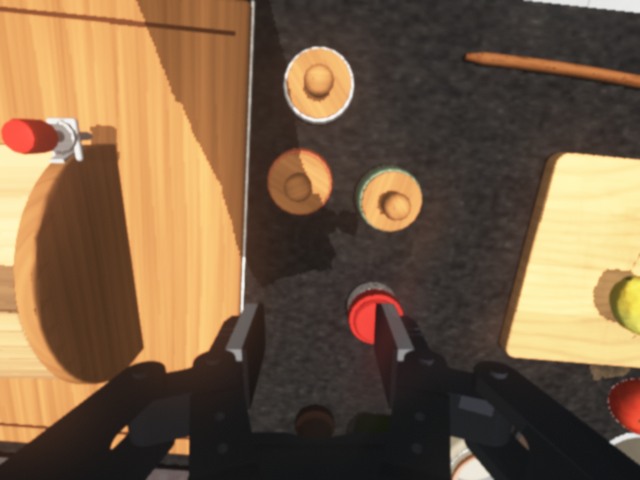

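Lids/knobs: white (319,82)/(319,79), terracotta (300,182)/(297,187), green (391,198)/(398,206); timer (375,312).

Run:
```python
from h import *
import pickle
P=pickle.load(open('w3.pkl','rb'))
for n,l,k in [('w',(319,82),(319,79)),('t',(300,182),(297,187)),('g',(391,198),(398,206))]: print(n,onz(P,*l,.046),onz(P,*k,.075))
print(mv((.400,.262,.16),down(.0855)))
```

```text
w [0.4037 0.2819 0.046 ] [0.4048 0.282  0.075 ]
t [0.4982 0.2714 0.046 ] [0.4995 0.2701 0.075 ]
g [0.5057 0.3654 0.046 ] [0.5085 0.3673 0.075 ]
(array([127.9, -17.7, 128.7]), array([-0.0003,  0.0016,  0.0062]))
```

Request:
step_arm([
  [[35,0,20],[0,0,0.006],60],
  [[70,0,40],[0,0,0.006],60],
  [[105,-1,60],[0,0,0.006],60],
  [[121,-1,90],[0,0,0.006],60],
  [[121,-1,125],[0,0,0.006],60],
  [[121,-1,150],[0,0,0.006],60],
  [[121,-1,160],[0,0,0.006],60],
  [[121,-1,160],[0,0,0.006],60],
])

```text
clock: 6.77
tcp_pos: [0.4039, 0.2773, 0.1264]
orientation: [-0.002, -0.041, 0.999, -0.001]
wrist_force: [-0.3, 0.0, -0.3]
finger_gap: 0.0602
grip_force: 0.0
```

```bash
cat >> h.py <<'E'
def knob(near,z=.078,f=None):
    """wrist look: lid/knob wood blob nearest to expected point; returns lid centre at .046"""
    P=imaging.camera_params('wrist');im=imaging.read_camera('wrist')
    if f: cv2.imwrite('pics/'+f,im[:,:,::-1])
    return im,P
E
python3 - <<'E'
from h import *
s,p,r=st();print(p,r.as_matrix()[:,1])
im,P=snap('wrist','w4.png')
print(proj(P,(.404,.281,.075)),proj(P,p))
E
```

```text
[0.4039 0.2773 0.1264] [-0.0821  0.9966 -0.0017]
[324.2297 278.0044] [316.7591 320.7751]
```

View pics/w4.png

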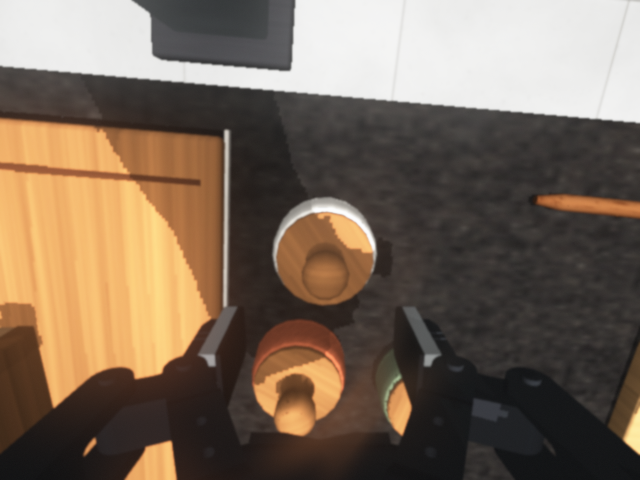

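White knob is at (325,278), matching the projection (324,278): descend and grip.

Request:
step_arm([
  [[0,3,25],[0,0,0],60],
  [[0,3,50],[0,0,0],60],
  [[0,3,70],[0,0,0],60],
  [[0,3,74],[0,0,0],60],
  [[0,3,74],[0,0,0],60],
  [[0,3,74],[0,0,0],60],
])

```text
clock: 7.32
tcp_pos: [0.4062, 0.2825, 0.056]
orientation: [0.001, -0.042, 0.999, 0.0]
wrist_force: [0.2, -0.5, 0.7]
finger_gap: 0.0601
grip_force: 0.0
```

Request:
step_arm([
  [[0,0,0],[0,0,0],20],
  [[0,0,0],[0,0,0],20],
  [[0,0,0],[0,0,0],20],
  [[0,0,0],[0,0,0],20],
  [[0,0,0],[0,0,0],20],
  [[0,0,0],[0,0,0],20],
  [[0,0,-10],[0,0,0],20],
  [[0,0,-30],[0,0,0],20],
], grip_force=40)

```text
clock: 7.98
tcp_pos: [0.4022, 0.2811, 0.0829]
orientation: [-0.003, -0.042, 0.999, -0.001]
wrist_force: [-0.4, -0.5, -3.4]
finger_gap: 0.0252
grip_force: 39.7
```

Run:
```python
from h import *
s,p,r=st();print(p,r.as_matrix()[:,1],s['wrist_force'],s['finger_gap'])
print(mv((.573,-.179,.27),down(.0855)))
```

```text
[0.4022 0.2811 0.0829] [-0.0842  0.9965 -0.0015] [-0.3714 -0.4782 -3.4142] 0.025179398357545308
(array([-130.5, -473.1, -187.1]), array([-0.0015, -0.0053, -0.0012]))
```

Request:
step_arm([
  [[0,-10,-40],[0,0,0],20],
  [[0,-20,-80],[0,0,0],20],
  [[0,-30,-120],[0,0,0],20],
  [[-5,-45,-155],[0,0,0],20],
  [[-15,-75,-180],[0,0,0],20],
  [[-30,-110,-188],[0,0,0],20],
  [[-40,-150,-188],[0,0,0],20],
  [[-50,-190,-188],[0,0,0],20],
])

```text
clock: 8.65
tcp_pos: [0.4708, 0.0959, 0.2739]
orientation: [0.001, -0.043, 0.999, 0.0]
wrist_force: [1.1, 1.5, -4.4]
finger_gap: 0.0259
grip_force: 40.2
```

Request:
step_arm([
  [[-12,-38,0],[0,0,0],20],
  [[-24,-76,0],[0,0,0],20],
  [[-36,-114,0],[0,0,0],20],
  [[-48,-152,0],[0,0,0],20],
  [[-60,-190,0],[0,0,0],20],
  [[-72,-228,0],[0,0,0],20],
  [[-78,-260,0],[0,0,0],20],
  [[-80,-283,0],[0,0,0],20],
])

```text
clock: 9.32
tcp_pos: [0.5743, -0.1812, 0.2717]
orientation: [-0.0, -0.041, 0.999, 0.0]
wrist_force: [-0.2, 0.7, -2.7]
finger_gap: 0.0256
grip_force: 40.4
```

Request:
step_arm([
  [[0,0,10],[0,0,0],20],
  [[0,0,30],[0,0,0],20],
  [[0,0,50],[0,0,0],20],
  [[0,0,70],[0,0,0],20],
  [[0,0,70],[0,0,0],20],
  [[0,0,70],[0,0,0],20],
])

```text
clock: 9.82
tcp_pos: [0.5725, -0.1771, 0.2012]
orientation: [-0.002, -0.042, 0.999, 0.001]
wrist_force: [0.5, 0.4, -1.9]
finger_gap: 0.0255
grip_force: 40.2
```

Run:
```python
from h import *
s,p,r=st();print(p,s['wrist_force'],s['finger_gap'])
print(mv((.573,-.179,.0845),down(.0855)))
im,P=snap('wrist','w5.png')
```

```text
[ 0.5725 -0.1771  0.2012] [ 0.4676  0.3629 -1.928 ] 0.025476246487407987
(array([ -0.8,  -2.2, 116.7]), array([ 0.0024, -0.0033, -0.0007]))
```

View pics/w5.png

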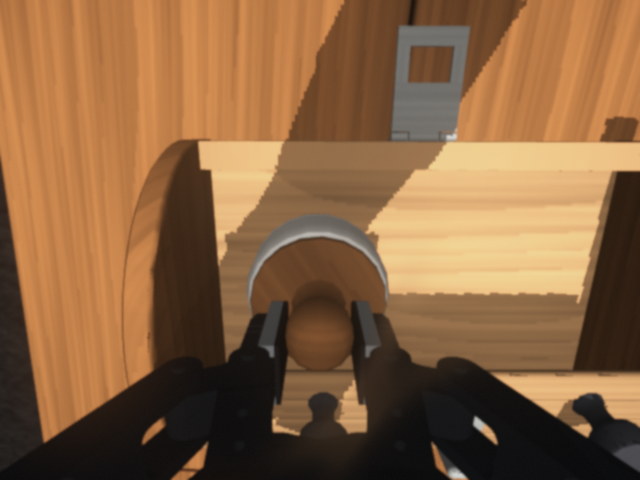

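The pot hangs over the right part of the floor, clear of the rail (v≈170) and the cover edge (v≈372). Lower, release, rise.

Request:
step_arm([
  [[0,-2,25],[0,0,0],20],
  [[0,-2,50],[0,0,0],20],
  [[0,-2,75],[0,0,0],20],
  [[0,-2,95],[0,0,0],20],
  [[0,-2,108],[0,0,0],20],
  [[0,-2,113],[0,0,0],20],
  [[0,-2,116],[0,0,0],20],
  [[0,-2,116],[0,0,0],20],
])

```text
clock: 10.53
tcp_pos: [0.5747, -0.1811, 0.0915]
orientation: [0.001, -0.042, 0.999, -0.001]
wrist_force: [-8.2, 1.2, 14.9]
finger_gap: 0.0256
grip_force: 42.1
```

Run:
```python
from h import *
s,p,r=st();print(p,s['wrist_force'],s['finger_gap'],s['clock'])
```

```text
[ 0.5747 -0.1811  0.0915] [-8.2324  1.2224 14.8942] 0.025629879137484598 10.5333
```

Run:
```python
from h import *
im,P=snap('scene','s2.png')
im2,P2=snap('wrist','w6.png')
cv2.imwrite('pics/s2z.png',cv2.hconcat([cv2.resize(im[150:300,250:400,::-1],(400,400)),cv2.resize(im2[150:480,150:480,::-1],(400,400))]))
```

```text
(no output)
```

View pics/s2z.png

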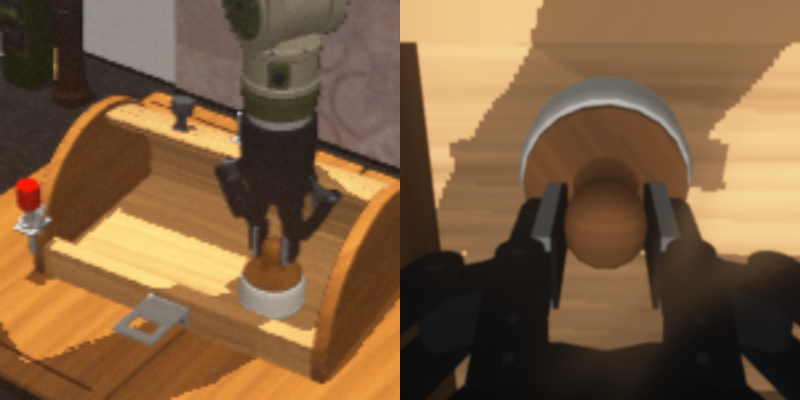

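Request:
step_arm([
  [[0,0,0],[0,0,0],20],
  [[0,0,0],[0,0,0],20],
])

```text
clock: 10.8
tcp_pos: [0.5747, -0.1811, 0.0915]
orientation: [0.001, -0.042, 0.999, -0.002]
wrist_force: [-8.5, 0.7, 15.7]
finger_gap: 0.0253
grip_force: 42.1
```

Run:
```python
from h import *
s,p,r=st();print(p,r.as_matrix()[:,2],s['wrist_force'],s['ft_torque'])
import numpy as np
P=imaging.camera_params('scene')
im=cv2.imread('pics/s2.png')
# white rim bottom check: expected projections of pot base front at floor, 5mm steps
b=np.array(p)
for z in (.030,.036,.042): print(z,proj(P,(b[0],b[1],z)),proj(P,(b[0]-.0279,b[1]-.021,z)))
g=cv2.resize(im[240:280,330:375],None,fx=10,fy=10,interpolation=cv2.INTER_NEAREST);cv2.imwrite('pics/g.png',g)
```

```text
[ 0.5747 -0.1811  0.0915] [ 0.0031 -0.0029 -1.    ] [-8.517   0.654  15.6835] [0.2442 1.8188 0.1402]
0.03 [351.942  263.9066] [352.7791 271.7646]
0.036 [352.0162 262.2561] [352.8568 270.1   ]
0.042 [352.0907 260.5976] [352.9349 268.4272]
```

Request:
step_arm([
  [[0,0,-4],[0,0,0],20],
  [[0,0,-4],[0,0,0],20],
])

```text
clock: 10.97
tcp_pos: [0.5759, -0.1809, 0.0934]
orientation: [0.002, -0.042, 0.999, -0.001]
wrist_force: [0.5, -0.6, -1.8]
finger_gap: 0.0258
grip_force: 40.3
```

Run:
```python
from h import *
s,p,r=st();print(p,s['wrist_force'],s['ft_torque'])
```

```text
[ 0.5759 -0.1809  0.0934] [ 0.4622 -0.5835 -1.7561] [ 0.0052  0.0168 -0.0115]
```

Request:
step_arm([
  [[0,0,0],[0,0,0],50],
  [[0,0,0],[0,0,0],50],
  [[0,0,0],[0,0,0],50],
  [[0,0,-20],[0,0,0],50],
  [[0,0,-60],[0,0,0],50],
  [[0,0,-100],[0,0,0],50],
  [[0,0,-140],[0,0,0],50],
  [[0,0,-180],[0,0,0],50],
])

```text
clock: 11.63
tcp_pos: [0.5738, -0.1801, 0.272]
orientation: [-0.0, -0.042, 0.999, 0.0]
wrist_force: [0.8, -0.6, 0.3]
finger_gap: 0.05
grip_force: 0.0
```

Run:
```python
from h import *
s,p,r=st();print(p,r.as_matrix()[:,1],s['wrist_force'],s['ft_torque'])
print(mv((.48,.25,.27),down(.0855)))
```

```text
[ 0.5738 -0.1801  0.272 ] [-0.0842  0.9964  0.0002] [ 0.8385 -0.6456  0.3012] [ 0.0124 -0.0557  0.0097]
(array([ 57.2, 436.5,   2.1]), array([ 0.0002, -0.0001, -0.0012]))
```

Request:
step_arm([
  [[0,30,0],[0,0,0],60],
  [[2,70,0],[0,0,0],60],
  [[4,110,0],[0,0,0],60],
  [[7,150,0],[0,0,0],60],
  [[10,190,0],[0,0,0],60],
  [[13,230,0],[0,0,0],60],
  [[16,270,0],[0,0,0],60],
  [[20,310,0],[0,0,0],60],
])

```text
clock: 12.3
tcp_pos: [0.5276, 0.1287, 0.2704]
orientation: [0.0, -0.042, 0.999, 0.0]
wrist_force: [0.6, -0.3, -0.4]
finger_gap: 0.0599
grip_force: 0.0
```

Request:
step_arm([
  [[5,40,0],[0,0,0],60],
  [[10,80,0],[0,0,0],60],
  [[15,120,0],[0,0,0],60],
  [[17,145,20],[0,0,0],60],
  [[17,145,60],[0,0,0],60],
  [[17,145,100],[0,0,0],60],
  [[17,145,130],[0,0,0],60],
  [[17,145,130],[0,0,0],60],
])

```text
clock: 12.97
tcp_pos: [0.4942, 0.2688, 0.1335]
orientation: [-0.006, -0.043, 0.999, -0.002]
wrist_force: [-2.1, -0.6, -0.3]
finger_gap: 0.06
grip_force: 0.0
```

Run:
```python
from h import *
s,p,r=st();print(p,r.as_matrix()[:,1],s['clock'])
im,P=snap('wrist','w7.png')
print(proj(P,(.499,.2705,.078)))
print(proj(P,(.5075,.3665,.078)))
print(mv((.499,.2705,.054),down(.0855)))
```

```text
[0.4942 0.2688 0.1335] [-0.085   0.9964 -0.0031] 12.9667
[320.1381 283.6275]
[484.8151 310.7901]
(array([-3.6,  1.2, 83.1]), array([-0.0019, -0.0074, -0.0009]))
```

View pics/w7.png

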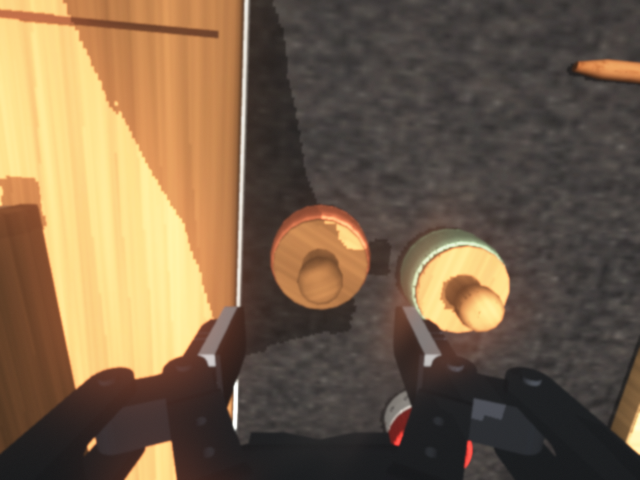

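Terracotta knob at (320,278) matches the projection; the green knob at (480,308) is also as expected. Grip terracotta.

Request:
step_arm([
  [[-2,1,25],[0,0,0],60],
  [[-2,1,50],[0,0,0],60],
  [[-2,1,70],[0,0,0],60],
  [[-2,1,79],[0,0,0],60],
  [[-2,1,79],[0,0,0],60],
  [[-2,1,79],[0,0,0],60],
  [[-2,1,79],[0,0,0],60],
])

```text
clock: 13.6
tcp_pos: [0.5025, 0.2716, 0.0636]
orientation: [0.002, -0.042, 0.999, 0.001]
wrist_force: [0.2, 0.8, 0.7]
finger_gap: 0.0598
grip_force: 0.0
```

Request:
step_arm([
  [[0,0,0],[0,0,0],20],
  [[0,0,0],[0,0,0],20],
  [[0,0,0],[0,0,0],20],
  [[0,0,0],[0,0,0],20],
  [[0,0,0],[0,0,0],20],
  [[0,0,0],[0,0,0],20],
  [[0,0,0],[0,0,0],20],
], grip_force=40)

```text
clock: 14.18
tcp_pos: [0.5017, 0.2711, 0.0625]
orientation: [0.001, -0.042, 0.999, 0.0]
wrist_force: [-0.1, -2.3, 5.4]
finger_gap: 0.0253
grip_force: 39.0
```

Request:
step_arm([
  [[0,0,-20],[0,0,0],20],
  [[0,0,-60],[0,0,0],20],
  [[0,0,-100],[0,0,0],20],
  [[0,0,-140],[0,0,0],20],
  [[0,0,-180],[0,0,0],20],
  [[0,-10,-216],[0,0,0],20],
  [[0,-40,-216],[0,0,0],20],
  [[0,-80,-216],[0,0,0],20],
])

```text
clock: 14.85
tcp_pos: [0.5087, 0.193, 0.2801]
orientation: [0.003, -0.044, 0.999, 0.001]
wrist_force: [0.1, -0.7, -3.5]
finger_gap: 0.0251
grip_force: 40.0
```

Run:
```python
from h import *
s,p,r=st();print(p,r.as_matrix()[:,1],s['wrist_force'],s['finger_gap'])
print(mv((.566,-.0995,.27),down(.0855)))
```

```text
[0.5087 0.193  0.2801] [-0.0886  0.9961  0.0019] [ 0.1348 -0.7055 -3.5296] 0.025122562445901775
(array([ -31.1, -296.4,    9.7]), array([0.0019, 0.0058, 0.0032]))
```

Request:
step_arm([
  [[-5,-38,5],[0,0,0],20],
  [[-10,-76,5],[0,0,0],20],
  [[-15,-114,5],[0,0,0],20],
  [[-20,-152,5],[0,0,0],20],
  [[-25,-190,5],[0,0,0],20],
  [[-30,-228,5],[0,0,0],20],
  [[-31,-266,5],[0,0,0],20],
  [[-31,-296,5],[0,0,0],20],
])

```text
clock: 15.52
tcp_pos: [0.5632, -0.1036, 0.2715]
orientation: [-0.0, -0.041, 0.999, 0.0]
wrist_force: [0.6, -0.7, -2.6]
finger_gap: 0.0252
grip_force: 40.0
```

Request:
step_arm([
  [[0,0,10],[0,0,0],20],
  [[0,0,40],[0,0,0],20],
  [[0,0,80],[0,0,0],20],
  [[0,0,120],[0,0,0],20],
  [[0,0,140],[0,0,0],20],
  [[0,0,140],[0,0,0],20],
  [[0,0,140],[0,0,0],20],
])

```text
clock: 16.1
tcp_pos: [0.562, -0.1001, 0.1311]
orientation: [-0.002, -0.042, 0.999, 0.001]
wrist_force: [0.1, -0.3, -0.9]
finger_gap: 0.025
grip_force: 40.1
```

Run:
```python
from h import *
s,p,r=st();print(p,s['wrist_force'],s['clock'])
print(mv((.566,-.0995,.0925),down(.0855)))
```

```text
[ 0.562  -0.1001  0.1311] [ 0.1383 -0.2878 -0.9447] 16.1
(array([-4.2,  0.2, 38.5]), array([ 0.0019, -0.0035, -0.001 ]))
```

Request:
step_arm([
  [[-2,0,15],[0,0,0],20],
  [[-2,0,27],[0,0,0],20],
  [[-2,0,33],[0,0,0],20],
  [[-2,0,36],[0,0,0],20],
  [[-2,0,38],[0,0,0],20],
  [[-2,0,38],[0,0,0],20],
  [[-2,0,38],[0,0,0],20],
])

```text
clock: 16.68
tcp_pos: [0.5673, -0.1015, 0.0988]
orientation: [0.003, -0.042, 0.999, -0.001]
wrist_force: [-4.4, -0.6, 11.2]
finger_gap: 0.0251
grip_force: 41.3
```

Run:
```python
from h import *
s,p,r=st();print(p,s['wrist_force'],s['ft_torque'])
```

```text
[ 0.5673 -0.1015  0.0988] [-4.3844 -0.5796 11.2225] [0.2265 0.8774 0.0735]
```

Request:
step_arm([
  [[0,0,-3],[0,0,0],20],
  [[0,0,-3],[0,0,0],50],
  [[0,0,-3],[0,0,0],50],
  [[0,0,-3],[0,0,0],50],
  [[0,0,-20],[0,0,0],50],
  [[0,0,-60],[0,0,0],50],
  [[0,0,-100],[0,0,0],50],
  [[0,0,-140],[0,0,0],50],
])

```text
clock: 17.35
tcp_pos: [0.5647, -0.1006, 0.2353]
orientation: [-0.001, -0.042, 0.999, 0.0]
wrist_force: [1.0, -0.4, 0.0]
finger_gap: 0.0502
grip_force: 0.0
```

Run:
```python
from h import *
s,p,r=st();print(p,r.as_matrix()[:,1],s['wrist_force'],s['finger_gap'])
print(mv((.5075,.3665,.26),down(.0855)))
im,P=snap('wrist','w8.png')
print([proj(P,X).round() for X in((.574,-.1805,.1),(.566,-.1,.1))])
```

```text
[ 0.5647 -0.1006  0.2353] [-0.0841  0.9965  0.0008] [ 1.0384 -0.3903  0.016 ] 0.050215783757287163
(array([ 17.7, 470.2, -24.3]), array([ 0.0008, -0.0014, -0.0013]))
[array([213., 241.]), array([318., 240.])]
```

Request:
step_arm([
  [[0,25,-25],[0,0,0],60],
  [[2,65,-35],[0,0,0],60],
  [[3,106,-35],[0,0,0],60],
  [[5,147,-35],[0,0,0],60],
  [[6,188,-35],[0,0,0],60],
  [[8,229,-35],[0,0,0],60],
  [[9,270,-35],[0,0,0],60],
  [[10,310,-35],[0,0,0],60],
])

```text
clock: 18.07
tcp_pos: [0.5287, 0.2093, 0.2694]
orientation: [0.0, -0.042, 0.999, 0.0]
wrist_force: [0.8, 0.1, -0.7]
finger_gap: 0.0599
grip_force: 0.0
```

Request:
step_arm([
  [[2,40,0],[0,0,0],60],
  [[4,80,0],[0,0,0],60],
  [[6,120,0],[0,0,0],60],
  [[8,160,10],[0,0,0],60],
  [[8,160,50],[0,0,0],60],
  [[8,160,90],[0,0,0],60],
  [[8,160,130],[0,0,0],60],
  [[8,160,130],[0,0,0],60],
])

```text
clock: 18.73
tcp_pos: [0.502, 0.3636, 0.13]
orientation: [-0.007, -0.043, 0.999, -0.003]
wrist_force: [-2.4, -0.4, -1.9]
finger_gap: 0.0601
grip_force: 0.0
```

Request:
step_arm([
  [[0,0,0],[0,0,0],60],
])

```text
clock: 18.82
tcp_pos: [0.5058, 0.3651, 0.1372]
orientation: [-0.003, -0.042, 0.999, -0.001]
wrist_force: [0.0, -0.9, 1.2]
finger_gap: 0.0601
grip_force: 0.0
```

Run:
```python
from h import *
s,p,r=st();print(p,r.as_matrix()[:,1],s['clock'])
im,P=snap('wrist','w9.png')
print(proj(P,(.5075,.3665,.078)), mv((.5075,.3665,.058),down(.0855)))
# green ring mask -> body centre
hsv=cv2.cvtColor(im,cv2.COLOR_RGB2HSV); m=cv2.inRange(hsv,(60,35,40),(95,255,255));m[330:]=0
n,l,st_,c=cv2.connectedComponentsWithStats(m)
for i in np.argsort(-st_[1:,4])[:3]+1: print(st_[i],c[i])
w=cv2.inRange(hsv,(8,90,90),(20,255,255));w[330:]=0;w[:,:200]=0
n,l,st_,c=cv2.connectedComponentsWithStats(w)
for i in np.argsort(-st_[1:,4])[:4]+1: print('wood',st_[i],c[i])
```

```text
[0.5058 0.3651 0.1372] [-0.0843  0.9964 -0.0024] 18.8167
[319.9296 275.6547] (array([ 0.4,  0.5, 82.2]), array([-0.0001, -0.0004, -0.0014]))
wood [ 274  214   95   89 6535] [320.9645 258.1585]
wood [ 434   25  206   41 3810] [539.8168  43.1333]
wood [ 525  178  115  152 2638] [557.8404 248.0015]
```

Request:
step_arm([
  [[0,0,25],[0,0,0],60],
  [[0,0,50],[0,0,0],60],
  [[0,0,70],[0,0,0],60],
  [[0,0,80],[0,0,0],60],
  [[0,0,80],[0,0,0],60],
  [[0,0,80],[0,0,0],60],
  [[0,0,80],[0,0,0],60],
])

```text
clock: 19.45
tcp_pos: [0.5097, 0.3669, 0.062]
orientation: [0.002, -0.042, 0.999, 0.001]
wrist_force: [0.9, -0.1, -1.1]
finger_gap: 0.0603
grip_force: 0.0
```

Request:
step_arm([
  [[0,0,0],[0,0,0],20],
  [[0,0,0],[0,0,0],20],
  [[0,0,0],[0,0,0],20],
  [[0,0,0],[0,0,0],20],
  [[0,0,0],[0,0,0],20],
  [[0,0,0],[0,0,0],20],
  [[0,0,0],[0,0,0],20],
], grip_force=40)

```text
clock: 20.03
tcp_pos: [0.5085, 0.3663, 0.0607]
orientation: [0.001, -0.042, 0.999, 0.0]
wrist_force: [-0.9, -1.8, 5.2]
finger_gap: 0.0254
grip_force: 39.2
```

Request:
step_arm([
  [[0,0,-20],[0,0,0],20],
  [[0,0,-60],[0,0,0],20],
  [[0,0,-100],[0,0,0],20],
  [[0,0,-140],[0,0,0],20],
  [[0,0,-180],[0,0,0],20],
  [[0,-10,-212],[0,0,0],20],
  [[0,-40,-212],[0,0,0],20],
  [[0,-80,-212],[0,0,0],20],
])

```text
clock: 20.7
tcp_pos: [0.5156, 0.2882, 0.2739]
orientation: [0.003, -0.044, 0.999, 0.001]
wrist_force: [1.5, -0.5, -3.1]
finger_gap: 0.0255
grip_force: 39.9
```

Run:
```python
from h import *
s,p,r=st();print(p,r.as_matrix()[:,1],s['wrist_force'],s['finger_gap'])
print(mv((.5594,-.0198,.272),down(.0855)))
```

```text
[0.5156 0.2882 0.2739] [-0.0884  0.9961  0.0025] [ 1.4732 -0.5333 -3.1253] 0.025498990849332222
(array([ -16.4, -310.7,    1.2]), array([0.0025, 0.0054, 0.003 ]))
```

Request:
step_arm([
  [[-3,-40,0],[0,0,0],20],
  [[-6,-80,0],[0,0,0],20],
  [[-8,-120,0],[0,0,0],20],
  [[-10,-160,0],[0,0,0],20],
  [[-12,-200,0],[0,0,0],20],
  [[-15,-240,0],[0,0,0],20],
  [[-17,-280,0],[0,0,0],20],
  [[-17,-311,0],[0,0,0],20],
])

```text
clock: 21.37
tcp_pos: [0.5575, -0.025, 0.2708]
orientation: [-0.0, -0.041, 0.999, -0.0]
wrist_force: [0.7, 0.5, -3.0]
finger_gap: 0.0255
grip_force: 40.0
```

Request:
step_arm([
  [[0,0,10],[0,0,0],20],
  [[0,0,40],[0,0,0],20],
  [[0,0,80],[0,0,0],20],
  [[0,0,120],[0,0,0],20],
  [[0,0,140],[0,0,0],20],
  [[0,0,140],[0,0,0],20],
  [[0,0,140],[0,0,0],20],
  [[0,0,140],[0,0,0],20],
])

```text
clock: 22.03
tcp_pos: [0.5587, -0.022, 0.1328]
orientation: [0.001, -0.042, 0.999, -0.0]
wrist_force: [0.7, 0.1, -1.7]
finger_gap: 0.0249
grip_force: 40.1
```

Run:
```python
from h import *
s,p,r=st();print(p,s['wrist_force'],s['clock'])
print(mv((.5594,-.0198,.096),down(.0855)))
```

```text
[ 0.5587 -0.022   0.1328] [ 0.6707  0.1301 -1.654 ] 22.0333
(array([-0.8,  2.2, 36.8]), array([-0.0004,  0.0021, -0.0009]))
```

Request:
step_arm([
  [[0,2,15],[0,0,0],20],
  [[0,2,27],[0,0,0],20],
  [[0,2,33],[0,0,0],20],
  [[0,2,36],[0,0,0],20],
  [[0,2,38],[0,0,0],20],
  [[0,2,38],[0,0,0],20],
  [[0,2,38],[0,0,0],20],
])

```text
clock: 22.62
tcp_pos: [0.5587, -0.0203, 0.0971]
orientation: [0.002, -0.042, 0.999, -0.0]
wrist_force: [-5.4, -0.1, 11.1]
finger_gap: 0.0252
grip_force: 41.5
```

Request:
step_arm([
  [[0,0,0],[0,0,0],20],
])

```text
clock: 22.7
tcp_pos: [0.5586, -0.0203, 0.0971]
orientation: [0.002, -0.042, 0.999, -0.0]
wrist_force: [-6.1, 0.7, 11.5]
finger_gap: 0.0259
grip_force: 41.5
```

Request:
step_arm([
  [[0,0,-3],[0,0,0],20],
  [[0,0,-3],[0,0,0],50],
  [[0,0,-3],[0,0,0],50],
  [[0,0,-3],[0,0,0],50],
  [[0,0,-20],[0,0,0],50],
  [[0,0,-60],[0,0,0],50],
  [[0,0,-100],[0,0,0],50],
  [[0,0,-140],[0,0,0],50],
])

```text
clock: 23.37
tcp_pos: [0.557, -0.0201, 0.2344]
orientation: [-0.001, -0.042, 0.999, 0.0]
wrist_force: [1.0, 0.1, 0.1]
finger_gap: 0.0502
grip_force: 0.0
```

Request:
step_arm([
  [[20,-10,-30],[0,0,0],50],
  [[50,-30,-60],[0,0,0],50],
  [[70,-40,-70],[0,0,0],50],
  [[70,-40,-70],[0,0,0],50],
  [[70,-40,-70],[0,0,0],50],
])

```text
clock: 23.78
tcp_pos: [0.4912, -0.0667, 0.3048]
orientation: [0.002, -0.041, 0.999, -0.0]
wrist_force: [0.3, -0.1, -0.3]
finger_gap: 0.0498
grip_force: 0.0
```

Run:
```python
from h import *
s,p,r=st();print(p,r.as_matrix()[:,1],s['wrist_force'],s['clock'])
import pickle
im,P=snap('wrist','w10.png');pickle.dump(P,open('w10.pkl','wb'))
im,_=snap('scene','s3.png')
b=lambda x,y,z:np.array([.621+.9963*x-.0854*y,-.0948+.0854*x+.9963*y,z+.018])
for n,X in dict(kl=(.025,.075,.173),kr=(.025,-.075,.173),staple=(.0407,0,.163),keeper=(-.13,.173,.073),hinge=(-.1245,0,.03),railTL=(-.121,.165,.04),railTR=(-.121,-.165,.04)).items(): print(n,b(*X),proj(P,b(*X)).round(1))
```

```text
[ 0.4912 -0.0667  0.3048] [-0.0823  0.9966 -0.001 ] [ 0.3417 -0.1343 -0.3255] 23.7833
kl [ 0.6395 -0.0179  0.191 ] [362.4 421.6]
kr [ 0.6523 -0.1674  0.191 ] [180.6 421.9]
staple [ 0.6615 -0.0913  0.181 ] [273.6 428.3]
keeper [0.4767 0.0665 0.091 ] [458.6 212. ]
hinge [ 0.497  -0.1054  0.048 ] [282.1 209.6]
railTL [0.4864 0.0593 0.058 ] [439.  214.3]
railTR [ 0.5145 -0.2695  0.058 ] [123.9 215.2]
```

View pics/w10.png

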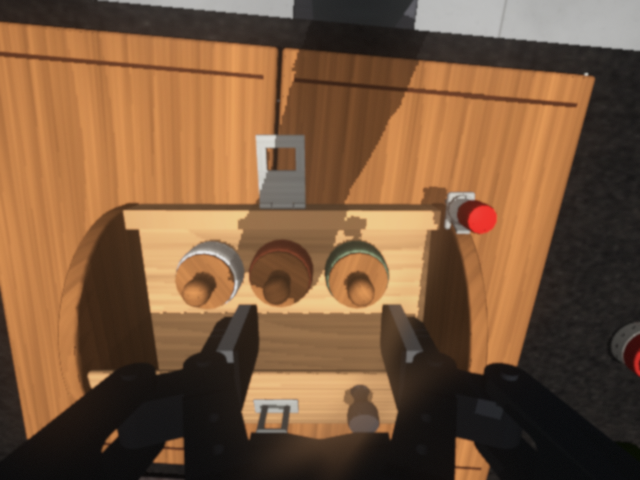

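All three pots stand upright in a row; the hasp and pin (478,217) are unmoved. Now shut the cover via the left knob (362,410).

Request:
step_arm([
  [[-35,9,0],[0,0,0],45],
  [[-75,18,0],[0,0,0],45],
  [[-115,27,0],[0,0,0],45],
  [[-153,35.5,10],[0,0,0],45],
  [[-153,35.5,40],[0,0,0],45],
  [[-153,35.5,70],[0,0,0],45],
  [[-153,35.5,70],[0,0,0],45],
  [[-153,35.5,70],[0,0,0],45],
])

```text
clock: 24.55
tcp_pos: [0.639, -0.0165, 0.2296]
orientation: [-0.004, -0.043, 0.999, 0.001]
wrist_force: [0.5, -0.3, 2.1]
finger_gap: 0.0448
grip_force: 0.0
```

Run:
```python
from h import *
s,p,r=st();print(p,r.as_matrix()[:,1],s['clock'])
print(mv((.641,-.0187,.176),down(.0855)))
im=cv2.imread('pics/w10.png');g=cv2.cvtColor(im,cv2.COLOR_BGR2GRAY).astype(float)
import pickle;P=pickle.load(open('w10.pkl','rb'))
pts=[]
for u in list(range(145,250,5))+list(range(320,425,5)):
    col=g[200:222,u]; d=np.diff(col); k=int(np.argmax(d)); pts.append((u,200+k+.5))
pts=np.array(pts);X=np.array([onz(P,u,v,.058) for u,v in pts])
c=np.polyfit(X[:,1],X[:,0],1);res=X[:,0]-np.polyval(c,X[:,1]);ok=abs(res)<.003;c=np.polyfit(X[ok,1],X[ok,0],1)
print('yaw',-c[0],ok.sum(),'x at y=-.105',np.polyval(c,-.105),pts[:,1])
```

```text
[ 0.639  -0.0165  0.2296] [-0.0853  0.9964  0.0021] 24.55
(array([-2.2, -2.5, 53.6]), array([ 0.0021, -0.0076, -0.0001]))
yaw 0.07844003573644331 42 x at y=-.105 0.4952016838677616 [209.5 209.5 209.5 209.5 209.5 209.5 209.5 209.5 209.5 209.5 209.5 209.5
 209.5 209.5 209.5 209.5 209.5 209.5 209.5 209.5 209.5 210.5 209.5 210.5
 209.5 209.5 210.5 209.5 209.5 209.5 210.5 210.5 210.5 210.5 210.5 210.5
 210.5 210.5 210.5 210.5 210.5 210.5]
```

Request:
step_arm([
  [[-1,-2,20],[0,0,0],45],
  [[-1,-2,40],[0,0,0],45],
  [[-1,-2,52],[0,0,0],45],
  [[-1,-2,52],[0,0,0],45],
  [[-1,-2,52],[0,0,0],45],
])

```text
clock: 24.97
tcp_pos: [0.6422, -0.0196, 0.1832]
orientation: [0.001, -0.042, 0.999, -0.0]
wrist_force: [0.1, -0.7, -0.1]
finger_gap: 0.0449
grip_force: 0.0
```

Request:
step_arm([
  [[0,0,0],[0,0,0],20],
  [[0,0,0],[0,0,0],20],
  [[0,0,0],[0,0,0],20],
  [[0,0,0],[0,0,0],20],
  [[0,0,0],[0,0,0],20],
  [[0,0,0],[0,0,0],20],
], grip_force=30)

```text
clock: 25.47
tcp_pos: [0.6428, -0.0186, 0.1841]
orientation: [0.002, -0.042, 0.999, 0.001]
wrist_force: [-1.5, 2.9, 6.7]
finger_gap: 0.024
grip_force: 29.6
```

Request:
step_arm([
  [[0,0,0],[0,0,0],45],
  [[0,0,0],[0,0,0],45],
  [[0,0,0],[0,0,0],45],
  [[0,0,8],[0,0,0],45],
  [[0,0,8],[0,0,0],45],
  [[0,0,8],[0,0,0],45],
])

```text
clock: 25.97
tcp_pos: [0.6411, -0.0197, 0.1721]
orientation: [-0.001, -0.042, 0.999, 0.0]
wrist_force: [0.2, 0.4, -0.0]
finger_gap: 0.045
grip_force: 0.0
```

Request:
step_arm([
  [[0,0,0],[0,0,0],20],
  [[0,0,0],[0,0,0],20],
  [[0,0,0],[0,0,0],20],
  [[0,0,0],[0,0,0],20],
  [[0,0,0],[0,0,0],20],
  [[0,0,0],[0,0,0],20],
], grip_force=30)

```text
clock: 26.47
tcp_pos: [0.6415, -0.0188, 0.1732]
orientation: [-0.0, -0.042, 0.999, 0.001]
wrist_force: [0.1, 4.7, 0.7]
finger_gap: 0.0242
grip_force: 29.7
```

Request:
step_arm([
  [[14,0,-2],[0,0,0],20],
  [[28,0,-2],[0,0,0],20],
  [[41,0,-2],[0,0,0],20],
  [[55,0,0],[0,0,0],20],
  [[68,0,4],[0,0,0],20],
  [[81,0,8],[0,0,0],20],
  [[94,0,14],[0,0,0],20],
  [[106,0,21],[0,0,0],20],
])

```text
clock: 27.13
tcp_pos: [0.5386, -0.0272, 0.1539]
orientation: [0.004, -0.043, 0.999, 0.001]
wrist_force: [5.4, 8.3, 2.6]
finger_gap: 0.0242
grip_force: 31.0
```

Run:
```python
from h import *
s,p,r=st();print(p,s['wrist_force'],s['ft_torque'],s['finger_gap'])
```

```text
[ 0.5386 -0.0272  0.1539] [5.3886 8.2652 2.6286] [ 1.7632 -1.1948 -0.0151] 0.024222834093381378
```

Request:
step_arm([
  [[11,0,8],[0,0,0],20],
  [[21,1,17],[0,0,0],20],
  [[31,1,27],[0,0,0],20],
  [[39,1,37],[0,0,0],20],
  [[47,1,49],[0,0,0],20],
  [[53,1,61],[0,0,0],20],
  [[58,1,74],[0,0,0],20],
  [[62,1,87],[0,0,0],20],
])

```text
clock: 27.8
tcp_pos: [0.4745, -0.0324, 0.0658]
orientation: [0.001, -0.042, 0.999, 0.0]
wrist_force: [0.4, 5.0, 3.3]
finger_gap: 0.0242
grip_force: 31.5
```

Request:
step_arm([
  [[0,0,2],[0,0,0],20],
  [[0,0,4],[0,0,0],20],
  [[0,0,4],[0,0,0],20],
  [[0,0,4],[0,0,0],20],
])

```text
clock: 28.13
tcp_pos: [0.4742, -0.0324, 0.0642]
orientation: [0.001, -0.042, 0.999, 0.0]
wrist_force: [-9.4, 5.0, 25.3]
finger_gap: 0.0245
grip_force: 33.7
```

Run:
```python
from h import *
s,p,r=st();print(p,s['wrist_force'],s['ft_torque'],s['finger_gap'])
```

```text
[ 0.4742 -0.0324  0.0642] [-9.4459  4.9965 25.3133] [ 1.245   1.8681 -0.043 ] 0.024508674263841155
```

The cover is shut against its stop (25 N). Release, and work out the hasp angle from the last picture (leaf end edge at (256–304,136)).

Request:
step_arm([
  [[0,0,-3],[0,0,0],45],
  [[0,0,-3],[0,0,0],45],
  [[0,0,-3],[0,0,0],45],
  [[0,0,-40],[0,0,0],50],
  [[0,0,-80],[0,0,0],65],
  [[10,-30,-110],[0,0,0],75],
  [[35,-65,-120],[0,0,0],75],
  [[35,-75,-120],[0,0,0],75],
])

```text
clock: 28.8
tcp_pos: [0.4456, -0.1138, 0.1842]
orientation: [0.002, -0.041, 0.999, -0.002]
wrist_force: [-0.4, 0.4, -0.7]
finger_gap: 0.0751
grip_force: 0.0
```

Request:
step_arm([
  [[0,0,0],[0,0,0],75],
  [[0,0,0],[0,0,0],75],
])

```text
clock: 28.97
tcp_pos: [0.4456, -0.1113, 0.181]
orientation: [0.0, -0.041, 0.999, -0.0]
wrist_force: [0.8, 0.2, -0.0]
finger_gap: 0.0751
grip_force: 0.0
```

Run:
```python
from h import *
import pickle;P=pickle.load(open('w10.pkl','rb'))
from scipy.optimize import brentq
h=np.array([.495,-.1048,.048]); ax=np.array([np.cos(.081),np.sin(.081),0])
for v in (134.5,136,137.5):
    o,d=ray(P,280,v)
    def f(t): 
        q=o+d*t-h; return np.hypot(q@ax,q[2])-.072
    tz=(.048-o[2])/d[2]
    for t in np.linspace(tz-.12,tz+.08,400):
        if f(t)*f(t+.0005)<0:
            r=brentq(f,t,t+.0005);q=o+d*r-h;print(v,'tip',o+d*r,'angle from up',np.arctan2(-(q@ax),q[2]))
s,p,r=st();print(p,r.as_matrix()[:,1],s['wrist_force'],s['clock'])
im,P=snap('wrist','w11.png');pickle.dump(P,open('w11.pkl','wb'))
hsv=cv2.cvtColor(im,cv2.COLOR_RGB2HSV)
m=cv2.inRange(hsv,(0,0,60),(180,45,235));m[330:]=0
n,l,st_,c=cv2.connectedComponentsWithStats(m)
for i in np.argsort(-st_[1:,4])[:6]+1: print(st_[i],c[i])
b=lambda x,y,z:np.array([.620+.9967*x-.081*y,-.0948+.081*x+.9967*y,z+.018])
print([proj(P,b(-.1965,y,.030)).round() for y in(-.024,.024)],[proj(P,b(-.13,0,.08)).round()])
```

```text
[ 0.4456 -0.1113  0.181 ] [-0.0816  0.9967 -0.0001] [ 0.7618  0.2052 -0.0348] 28.9667
[  423     0   217    74 13197] [542.0752  32.2704]
[   0    0  323   44 9473] [180.7828  15.4708]
[ 289  207   66  123 5219] [320.9393 263.0167]
[ 543  290   58   40 1531] [573.1875 309.2404]
[418 291  32  39 727] [435.0495 307.9697]
[190 311  23  19 229] [201.9563 320.3886]
[array([289., 210.]), array([353., 210.])] [array([321., 323.])]
```

View pics/w11.png

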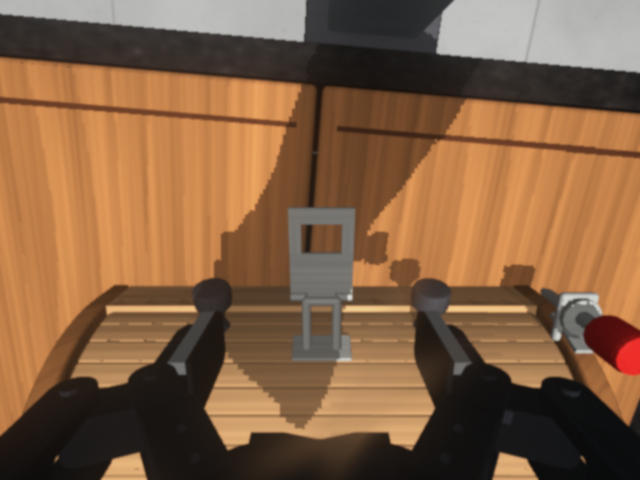

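The hasp stands straight out: leaf columns 289–355, end row 207, as predicted. Straddle it across its width near its end.

Request:
step_arm([
  [[6,1,30],[0,0,0],65],
  [[13,1,65],[0,0,0],65],
  [[13,1,100],[0,0,0],65],
  [[13,1,125],[0,0,0],65],
  [[13,1,138],[0,0,0],65],
  [[13,1,146],[0,0,0],65],
  [[13,1,146],[0,0,0],65],
  [[13,1,146],[0,0,0],65],
])

```text
clock: 29.68
tcp_pos: [0.4327, -0.1098, 0.0351]
orientation: [-0.0, -0.043, 0.999, 0.0]
wrist_force: [0.1, 0.4, 0.5]
finger_gap: 0.065
grip_force: 0.0
```

Run:
```python
from h import *
s,p,r=st();print(p,r.as_matrix()[:,1],s['wrist_force'],s['finger_gap'])
im,P=snap('wrist','w12.png')
m=cv2.inRange(cv2.cvtColor(im,cv2.COLOR_RGB2HSV),(0,0,60),(180,45,235));m[400:]=0
n,l,st_,c=cv2.connectedComponentsWithStats(m)
for i in np.argsort(-st_[1:,4])[:4]+1: print(st_[i],c[i])
```

```text
[ 0.4327 -0.1098  0.0351] [-0.0852  0.9964  0.0006] [0.1032 0.4077 0.4597] 0.06504046844997849
[ 250  315  133   85 7112] [314.8394 350.6668]
[ 451    0  189   31 4038] [559.7377  11.052 ]
[188 309  41  61 839] [207.1132 338.795 ]
[414 310  35  59 712] [430.8666 338.191 ]
```

Request:
step_arm([
  [[0,-1,0],[0,0,0],42],
  [[0,-1,0],[0,0,0],42],
  [[0,-1,0],[0,0,0],42],
  [[0,-1,0],[0,0,0],42],
  [[0,-1,0],[0,0,0],42],
], grip_force=25)

```text
clock: 30.15
tcp_pos: [0.4336, -0.1112, 0.0359]
orientation: [0.001, -0.042, 0.999, 0.0]
wrist_force: [2.4, 4.8, 1.3]
finger_gap: 0.0471
grip_force: 25.9
```

Request:
step_arm([
  [[0,0,-6],[0,0,0],42],
  [[-1,0,-11],[0,0,0],42],
  [[-4,0,-21],[0,0,0],42],
  [[-8,0,-31],[0,0,0],42],
  [[-15,0,-40],[0,0,0],42],
  [[-22,0,-47],[0,0,0],42],
  [[-31,0,-54],[0,0,0],42],
  [[-41,0,-58],[0,0,0],42],
])

```text
clock: 30.82
tcp_pos: [0.4716, -0.1079, 0.0928]
orientation: [-0.002, -0.042, 0.999, 0.0]
wrist_force: [-3.5, 0.6, -2.7]
finger_gap: 0.047
grip_force: 27.2
```

Run:
```python
from h import *
s,p,r=st();print(p,s['wrist_force'],s['ft_torque'],s['finger_gap'],s['grip_force'])
im,P=snap('wrist','w13.png')
```

```text
[ 0.4716 -0.1079  0.0928] [-3.5385  0.5674 -2.6951] [0.0815 0.9009 0.0455] 0.04696147908036458 27.23061803742894
```

Request:
step_arm([
  [[-5,0,-2],[0,0,0],42],
  [[-10,0,-3],[0,0,0],42],
  [[-15,0,-4],[0,0,0],42],
  [[-21,0,-4],[0,0,0],42],
  [[-27,0,-3],[0,0,0],42],
  [[-29,0,-3],[0,0,0],42],
  [[-29,0,-3],[0,0,0],42],
])

```text
clock: 31.45
tcp_pos: [0.5026, -0.1054, 0.0965]
orientation: [-0.0, -0.042, 0.999, 0.0]
wrist_force: [-5.1, 1.4, 2.4]
finger_gap: 0.047
grip_force: 29.4
```

Run:
```python
from h import *
s,p,r=st();print(p,s['wrist_force'],s['ft_torque'],s['finger_gap'],s['grip_force'])
```

```text
[ 0.5026 -0.1054  0.0965] [-5.1065  1.3922  2.3855] [ 0.4533  1.2264 -0.1703] 0.047026027529643216 29.42512535271817
```

Request:
step_arm([
  [[-3,0,0],[0,0,0],42],
  [[-3,0,0],[0,0,0],42],
  [[-3,0,0],[0,0,0],42],
])

```text
clock: 31.7
tcp_pos: [0.5029, -0.1054, 0.0965]
orientation: [-0.003, -0.042, 0.999, -0.0]
wrist_force: [-12.2, 0.8, 8.4]
finger_gap: 0.047
grip_force: 33.9
```

Request:
step_arm([
  [[2,0,0],[0,0,0],42],
  [[2,0,0],[0,0,0],62],
  [[2,0,0],[0,0,0],62],
  [[2,0,0],[0,0,0],62],
  [[2,0,-20],[0,0,0],62],
  [[2,0,-50],[0,0,0],62],
  [[0,0,-90],[0,0,0],62],
  [[0,0,-120],[0,0,0],62],
])

```text
clock: 32.37
tcp_pos: [0.5078, -0.1061, 0.2194]
orientation: [0.003, -0.042, 0.999, -0.001]
wrist_force: [0.7, 0.8, 0.4]
finger_gap: 0.0623
grip_force: 0.0
```

Request:
step_arm([
  [[20,40,-20],[0,0,0],62],
  [[40,80,-40],[0,0,0],62],
  [[60,120,-60],[0,0,0],62],
  [[70,120,-60],[0,0,0],62],
  [[70,120,-60],[0,0,0],62],
  [[70,120,-60],[0,0,0],62],
])

```text
clock: 32.87
tcp_pos: [0.4271, 0.0089, 0.2781]
orientation: [0.003, -0.043, 0.999, -0.001]
wrist_force: [0.4, -0.9, -0.4]
finger_gap: 0.0616
grip_force: 0.0
```

Run:
```python
from h import *
import pickle
s,p,r=st();print(p,r.as_matrix()[:,1],s['wrist_force'],s['clock'])
im,P=snap('wrist','w14.png');pickle.dump(P,open('w14.pkl','wb'))
hsv=cv2.cvtColor(im,cv2.COLOR_RGB2HSV)
m=cv2.inRange(hsv,(0,0,60),(180,45,250));m[400:]=0
n,l,st_,c=cv2.connectedComponentsWithStats(m)
for i in np.argsort(-st_[1:,4])[:6]+1: print(st_[i],c[i])
m=cv2.inRange(hsv,(0,160,90),(6,255,255))|cv2.inRange(hsv,(175,160,90),(180,255,255))
n,l,st_,c=cv2.connectedComponentsWithStats(m)
for i in np.argsort(-st_[1:,4])[:2]+1: print('red',st_[i],c[i],onz(P,*c[i],.135))
b=lambda x,y,z:np.array([.620+.9967*x-.081*y,-.0948+.081*x+.9967*y,z+.018])
for n,X in dict(staple=(-.13,0,.08),keeper=(-.13,.173,.073),collartop=(-.13,.173,.078),pintop=(-.13,.173,.125),haspL=(-.117,-.024,.1016),haspR=(-.117,.024,.1016),haspLo=(-.1965,-.024,.03)).items(): print(n,b(*X),proj(P,b(*X)).round(1))
```

```text
[0.4271 0.0089 0.2781] [-0.0863  0.9963 -0.0016] [ 0.3716 -0.913  -0.3928] 32.8667
[    0     0   640   114 52069] [351.8859  47.3293]
[ 152  260   76   47 2148] [191.6588 282.3855]
[194 309  39  59 811] [212.1862 338.0012]
[362 259  29  36 468] [373.8056 269.1346]
[561 372  41  20 411] [578.4282 379.292 ]
[418 321  21  30 319] [427.1818 336.5455]
red [ 580  390   46   40 1140] [606.0412 406.5202] [0.5655 0.2821 0.135 ]
red [368 274  33  37 940] [383.417  292.0426] [0.4715 0.0662 0.135 ]
staple [ 0.4904 -0.1053  0.098 ] [188.4 279.8]
keeper [0.4764 0.0671 0.091 ] [376.2 278. ]
collartop [0.4764 0.0671 0.096 ] [376.9 280. ]
pintop [0.4764 0.0671 0.143 ] [385.3 301.7]
haspL [ 0.5053 -0.1282  0.1196] [154.1 302.7]
haspR [ 0.5014 -0.0804  0.1196] [209.2 303. ]
haspLo [ 0.4261 -0.1346  0.048 ] [174.4 198.3]
```

Request:
step_arm([
  [[-20,20,20],[0,0,0.005],50],
  [[-40,42,45],[0,0,0.005],50],
  [[-50,53,80],[0,0,0.005],50],
  [[-50,53,110],[0,0,0.005],50],
  [[-50,53,110],[0,0,0.005],50],
  [[-50,53,110],[0,0,0.005],50],
  [[-50,53,110],[0,0,0.005],50],
])

```text
clock: 33.5
tcp_pos: [0.4722, 0.0646, 0.1673]
orientation: [0.001, -0.039, 0.999, -0.0]
wrist_force: [0.1, -0.5, -0.0]
finger_gap: 0.0502
grip_force: 0.0
```

Run:
```python
from h import *
s,p,r=st();print(p,r.as_matrix()[:,1],s['clock'])
im,P=snap('wrist','w15.png')
hsv=cv2.cvtColor(im,cv2.COLOR_RGB2HSV)
m=cv2.inRange(hsv,(0,160,60),(6,255,255))|cv2.inRange(hsv,(175,160,60),(180,255,255))
n,l,st_,c=cv2.connectedComponentsWithStats(m)
for i in np.argsort(-st_[1:,4])[:2]+1: print('red',st_[i],c[i],onz(P,*c[i],.135),onz(P,*c[i],.143))
print(proj(P,p),mv((.4725,.0665,.107),down(.08)))
```

```text
[0.4722 0.0646 0.1673] [-0.0778  0.997  -0.0002] 33.5
red [ 296  260   51   61 2462] [321.2364 289.95  ] [0.4717 0.0666 0.135 ] [0.4683 0.0663 0.143 ]
red [ 601  412   39   51 1202] [625.3278 432.2729] [0.5453 0.2459 0.135 ] [0.5386 0.2375 0.143 ]
[316.7797 320.848 ] (array([ 0.2,  1.9, 61. ]), array([-0.0003,  0.0029, -0.0021]))
```

Request:
step_arm([
  [[1,2,20],[0,0,0],50],
  [[1,2,40],[0,0,0],50],
  [[1,2,55],[0,0,0],50],
  [[1,2,61],[0,0,0],50],
  [[1,2,61],[0,0,0],50],
  [[1,2,61],[0,0,0],50],
])

```text
clock: 34.05
tcp_pos: [0.4709, 0.067, 0.1068]
orientation: [0.001, -0.039, 0.999, -0.0]
wrist_force: [0.2, 0.5, -0.3]
finger_gap: 0.0496
grip_force: 0.0
```

Request:
step_arm([
  [[0,0,0],[0,0,0],20],
  [[0,0,0],[0,0,0],20],
  [[0,0,0],[0,0,0],20],
  [[0,0,0],[0,0,0],20],
  [[0,0,0],[0,0,0],20],
  [[0,0,0],[0,0,0],20],
  [[0,0,0],[0,0,0],20],
  [[0,0,0],[0,0,0],20],
], grip_force=30)

```text
clock: 34.72
tcp_pos: [0.471, 0.0672, 0.1066]
orientation: [0.001, -0.04, 0.999, -0.0]
wrist_force: [-0.5, -1.2, 6.7]
finger_gap: 0.0253
grip_force: 30.5
```

Run:
```python
from h import *
s,p,r=st();print(p,r.as_matrix()[:,1:],s['wrist_force'],s['finger_gap'])
```

```text
[0.471  0.0672 0.1066] [[-0.0791  0.0028]
 [ 0.9969 -0.0003]
 [-0.0005 -1.    ]] [-0.5066 -1.2249  6.7123] 0.025292912117784002
```

Request:
step_arm([
  [[0,0,-15],[0,0,0],20],
  [[0,0,-40],[0,0,0],20],
  [[0,0,-70],[0,0,0],20],
  [[0,0,-95],[0,0,0],20],
  [[0,-15,-95],[0,0,0],20],
  [[0,-45,-95],[0,0,0],20],
  [[0,-80,-95],[0,0,0],20],
  [[0,-115,-95],[0,0,0],20],
])

```text
clock: 35.38
tcp_pos: [0.4789, -0.048, 0.2007]
orientation: [0.0, -0.041, 0.999, 0.0]
wrist_force: [0.3, -0.6, -1.0]
finger_gap: 0.0254
grip_force: 30.1
```

Request:
step_arm([
  [[0,-30,0],[0,0,0],20],
  [[0,-52,0],[0,0,0],20],
  [[0,-59,0],[0,0,0],20],
  [[0,-59,0],[0,0,0],20],
  [[0,-59,20],[0,0,0],20],
  [[0,-59,25],[0,0,0],20],
  [[0,-59,25],[0,0,0],20],
  [[0,-59,25],[0,0,0],20],
])

```text
clock: 36.05
tcp_pos: [0.4831, -0.1049, 0.1752]
orientation: [-0.001, -0.04, 0.999, 0.0]
wrist_force: [0.4, 0.8, -0.9]
finger_gap: 0.0252
grip_force: 30.1
```

Run:
```python
from h import *
s,p,r=st();print(p,r.as_matrix()[:,1:],s['wrist_force'],s['finger_gap'],s['clock'])
print(mv((.4848,-.1063,.1136),down(.08)))
im,P=snap('wrist','w16.png')
im,_=snap('scene','s4.png');cv2.imwrite('pics/s4z.png',cv2.resize(im[200:290,260:360,::-1],None,fx=6,fy=6,interpolation=cv2.INTER_CUBIC))
```

```text
[ 0.4831 -0.1049  0.1752] [[-0.0806 -0.0013]
 [ 0.9967  0.0008]
 [ 0.0009 -1.    ]] [ 0.4208  0.8342 -0.9211] 0.025241246267598445 36.05
(array([-1.7, -1.6, 61.6]), array([ 0.0009, -0.0012,  0.0007]))
```

Request:
step_arm([
  [[-1,-1,5],[0,0,0],20],
  [[-1,-1,10],[0,0,0],20],
  [[-1,-1,15],[0,0,0],20],
  [[-1,-1,20],[0,0,0],20],
  [[-1,-1,25],[0,0,0],20],
  [[-1,-1,30],[0,0,0],20],
  [[-1,-1,33],[0,0,0],20],
  [[-1,-1,33],[0,0,0],20],
])

```text
clock: 36.82
tcp_pos: [0.4841, -0.1069, 0.1413]
orientation: [-0.001, -0.04, 0.999, 0.0]
wrist_force: [1.1, 0.6, -1.1]
finger_gap: 0.0254
grip_force: 30.1
```

Request:
step_arm([
  [[0,0,0],[0,0,0],20],
])

```text
clock: 36.9
tcp_pos: [0.4845, -0.107, 0.142]
orientation: [-0.0, -0.04, 0.999, 0.0]
wrist_force: [0.7, -0.1, -0.1]
finger_gap: 0.0254
grip_force: 30.1
```

Request:
step_arm([
  [[0,0,8],[0,0,0],20],
  [[0,0,16],[0,0,0],20],
  [[0,0,22],[0,0,0],20],
  [[0,0,26],[0,0,0],20],
  [[0,0,28],[0,0,0],20],
  [[0,0,29],[0,0,0],20],
  [[0,0,29],[0,0,0],20],
])

```text
clock: 37.48
tcp_pos: [0.4913, -0.1081, 0.1205]
orientation: [0.008, -0.04, 0.999, -0.002]
wrist_force: [-0.7, 5.1, 37.4]
finger_gap: 0.0253
grip_force: 28.0
```

Run:
```python
from h import *
s,p,r=st();print(p,s['wrist_force'],s['ft_torque'],s['finger_gap'])
```

```text
[ 0.4913 -0.1081  0.1205] [-0.6584  5.1251 37.4425] [ 1.2028  0.1926 -0.0656] 0.025276798018316844
```

Request:
step_arm([
  [[0,0,-6],[0,0,0],20],
  [[0,0,-6],[0,0,0],20],
  [[0,0,-6],[0,0,0],20],
])

```text
clock: 37.73
tcp_pos: [0.4867, -0.1077, 0.1211]
orientation: [0.003, -0.04, 0.999, -0.001]
wrist_force: [0.3, 0.8, 14.4]
finger_gap: 0.025
grip_force: 30.4
```

Run:
```python
from h import *
s,p,r=st();print(p,r.as_matrix()[:,2],s['wrist_force'],s['ft_torque'])
im,P=snap('scene','s5.png');w,Q=snap('wrist','w17.png')
a=cv2.resize(im[205:285,265:345],(400,400),interpolation=cv2.INTER_CUBIC);b=cv2.resize(w[240:440,220:420],(400,400))
cv2.imwrite('pics/last.png',cv2.hconcat([a,b])[:,:,::-1])
b=lambda x,y,z:np.array([.618+.9967*x-.081*y,-.0953+.081*x+.9967*y,z+.018])
for n,X in dict(staple=(-.13,0,.08),staplefront=(-.145,0,.077),collar=(-.13,0,.0825)).items(): print(n,proj(P,b(*X)).round(1),((proj(P,b(*X))-[265,205])*5).round())
```

```text
[ 0.4867 -0.1077  0.1211] [ 0.0052 -0.0014 -1.    ] [ 0.3213  0.8153 14.371 ] [ 0.2851 -0.2277  0.0218]
staple [312.4 250.3] [237. 226.]
staplefront [309.4 254. ] [222. 245.]
collar [312.4 249.6] [237. 223.]
```

View pics/last.png

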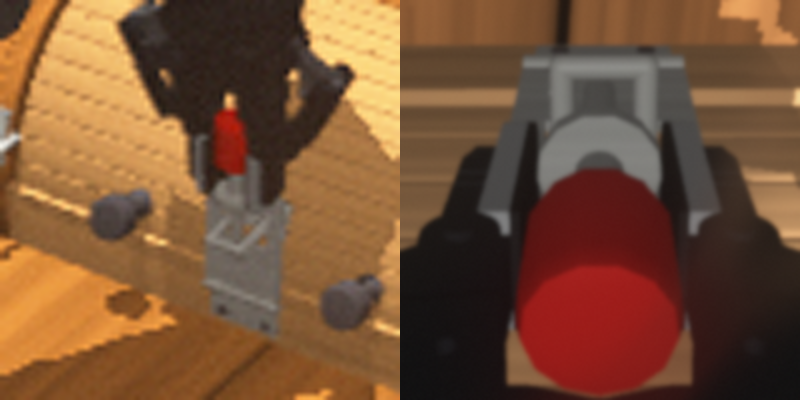

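Run:
```python
from h import *
P=imaging.camera_params('wrist');im=cv2.imread('pics/w17.png')
g=cv2.cvtColor(im,cv2.COLOR_BGR2GRAY)
print('col320',[(v,int(g[v,320]),int(g[v,305])) for v in range(258,326,2)])
for v in (290,300,310,318): print(v,[int(x) for x in g[v,284:356:2]])
for v in (265,270,277): print('staple',v,onz(P,320,v,.098))
for z in (.103,.110): print('collar front',onz(P,320,297.5,z))
S=imaging.camera_params('scene')
print(tri((P,320,318),(S,311.4,243.5)))
```

```text
col320 [(258, 90, 72), (260, 91, 75), (262, 83, 75), (264, 75, 70), (266, 76, 73), (268, 99, 98), (270, 121, 120), (272, 136, 136), (274, 139, 141), (276, 125, 126), (278, 108, 112), (280, 79, 104), (282, 72, 103), (284, 72, 103), (286, 71, 103), (288, 72, 104), (290, 72, 104), (292, 73, 104), (294, 73, 104), (296, 77, 94), (298, 106, 77), (300, 128, 90), (302, 129, 121), (304, 127, 128), (306, 126, 126), (308, 126, 127), (310, 127, 128), (312, 130, 130), (314, 124, 131), (316, 88, 129), (318, 75, 129), (320, 75, 131), (322, 73, 130), (324, 56, 126)]
290 [78, 79, 78, 78, 78, 85, 113, 127, 129, 123, 113, 92, 79, 77, 72, 73, 73, 72, 72, 71, 69, 68, 74, 79, 79, 79, 87, 112, 126, 130, 125, 116, 93, 79, 79, 79]
300 [65, 62, 72, 79, 88, 101, 109, 102, 83, 77, 83, 97, 115, 126, 129, 127, 127, 128, 128, 129, 129, 129, 126, 116, 100, 83, 73, 76, 97, 124, 124, 114, 97, 86, 64, 65]
310 [27, 25, 40, 69, 78, 106, 126, 127, 128, 128, 128, 128, 128, 128, 128, 128, 129, 128, 127, 128, 129, 128, 128, 128, 128, 127, 127, 128, 128, 127, 110, 80, 73, 49, 27, 27]
318 [26, 25, 45, 112, 130, 130, 130, 130, 131, 131, 131, 131, 130, 118, 94, 80, 76, 75, 75, 77, 77, 86, 111, 128, 130, 130, 131, 131, 131, 130, 131, 130, 120, 60, 27, 26]
staple 265 [ 0.4702 -0.1077  0.098 ]
staple 270 [ 0.4726 -0.1075  0.098 ]
staple 277 [ 0.4761 -0.1072  0.098 ]
collar front [ 0.4844 -0.1065  0.103 ]
collar front [ 0.4812 -0.1068  0.11  ]
(array([ 0.4839, -0.1065,  0.1241]), [array([ 0.2, -0.3]), array([ 0., -0.])])
```

The picture shows the collar caught on the hasp's top end: it sits above and slightly behind, and the staple's front bar is still visible at (600,65). The pin has also ridden up in the pads. Lift a little, shift forward, and look again by numbers.

Request:
step_arm([
  [[0,0,-6],[0,0,0],20],
  [[2,0,-8],[0,0,0],20],
  [[3.5,0,-8],[0,0,0],20],
  [[3.5,0,-8],[0,0,0],20],
  [[3.5,0,-8],[0,0,0],20],
])

```text
clock: 38.25
tcp_pos: [0.4816, -0.1074, 0.1271]
orientation: [0.0, -0.04, 0.999, 0.0]
wrist_force: [2.6, 1.0, 1.5]
finger_gap: 0.0247
grip_force: 29.7
```

```bash
cat > pin.py <<'E'
from h import *
s,p,r=st();print(p,r.as_matrix()[:,2],s['wrist_force'],s['ft_torque'],s['finger_gap'])
P=imaging.camera_params('wrist');im=imaging.read_camera('wrist')
g=cv2.cvtColor(im,cv2.COLOR_RGB2GRAY)
c=g[258:340,318:323].mean(1).round().astype(int);print('col320 from 258',list(c))
hsv=cv2.cvtColor(im,cv2.COLOR_RGB2HSV)
m=cv2.inRange(hsv,(0,120,40),(8,255,255))|cv2.inRange(hsv,(172,120,40),(180,255,255))
n,l,q,cc=cv2.connectedComponentsWithStats(m);i=1+np.argmax(q[1:,4]);print('red',q[i],cc[i])
# collar widest row
for v in range(300,350,4):
    row=g[v,270:370]; print(v,[int(x) for x in np.where(row>95)[0][[0,-1]]+270] if (row>95).any() else None,end=' ')
print()
for z in (0,):
  for h in (.098,): pass
E
python3 pin.py
python3 - <<'E'
from h import *
s,p,r=st();P=imaging.camera_params('wrist')
for dz in (-.013,-.006,.0,.004): # collar bottom rel TCP
    c=p+[0,0,dz+.005]
    print(dz,'collar front',proj(P,c-[.013,0,0]).round(1),'left',proj(P,c+[0,.013,0]).round(1),'headtop front',proj(P,c+[-.013,0,.047]).round(1),'headtop back',proj(P,c+[.013,0,.047]).round(1))
E
```

```text
[ 0.4816 -0.1074  0.1271] [ 0.0009  0.0002 -1.    ] [2.6003 1.0362 1.4714] [ 0.1097 -0.7287 -0.0344] 0.02472207017305191
col320 from 258 [np.int64(92), np.int64(92), np.int64(92), np.int64(93), np.int64(93), np.int64(93), np.int64(93), np.int64(92), np.int64(88), np.int64(83), np.int64(76), np.int64(74), np.int64(74), np.int64(74), np.int64(76), np.int64(83), np.int64(96), np.int64(108), np.int64(119), np.int64(127), np.int64(134), np.int64(139), np.int64(136), np.int64(130), np.int64(123), np.int64(115), np.int64(103), np.int64(87), np.int64(75), np.int64(71), np.int64(70), np.int64(70), np.int64(70), np.int64(70), np.int64(70), np.int64(69), np.int64(70), np.int64(71), np.int64(73), np.int64(80), np.int64(95), np.int64(113), np.int64(125), np.int64(128), np.int64(127), np.int64(127), np.int64(126), np.int64(126), np.int64(125), np.int64(124), np.int64(125), np.int64(126), np.int64(126), np.int64(127), np.int64(128), np.int64(129), np.int64(127), np.int64(117), np.int64(99), np.int64(81), np.int64(74), np.int64(73), np.int64(74), np.int64(73), np.int64(71), np.int64(66), np.int64(55
[... 174 characters left out ...]
int64(43), np.int64(42), np.int64(42)]
red [  277   325   116   138 10586] [327.0379 392.5244]
300 [295, 345] 304 [300, 345] 308 [296, 348] 312 [293, 345] 316 [291, 348] 320 [290, 349] 324 [290, 349] 328 [289, 349] 332 [290, 348] 336 None 340 None 344 None 348 [270, 369] 
-0.013 collar front [319.3 284.9] left [346.3 314.4] headtop front [319.2 341.9] headtop back [313.1 410.9]
-0.006 collar front [319.3 291.3] left [347.4 321.8] headtop front [319.2 354.2] headtop back [312.7 426.4]
0.0 collar front [319.3 297.3] left [348.4 328.8] headtop front [319.2 366.1] headtop back [312.4 441.1]
0.004 collar front [319.3 301.5] left [349.2 333.7] headtop front [319.2 374.7] headtop back [312.1 451.7]
```

Request:
step_arm([
  [[0,0,-1],[0,-0.04,0],20],
  [[0,0,-1],[0,-0.08,0],20],
  [[-1,0,-1],[0,-0.12,0],20],
  [[-1,0,-1],[0,-0.15,0],20],
  [[-1,0,-1],[0,-0.15,0],20],
  [[-1,0,-1],[0,-0.15,0],20],
])

```text
clock: 38.8
tcp_pos: [0.4807, -0.107, 0.1276]
orientation: [0.073, -0.039, 0.997, 0.003]
wrist_force: [0.5, -0.0, -0.5]
finger_gap: 0.0249
grip_force: 29.6
```

```bash
python3 pin.py | grep -v col320
python3 - <<'E'
from h import *
s,p,r=st();P=imaging.camera_params('wrist')
z=-r.as_matrix()[:,2]
for dz in (-.004,.0,.004):
  for nm,a in (('upright',np.array([0,0,1.])),('along tool',z)):
    c=p+a*(dz+.005)
    print(dz,nm,'collar front',proj(P,c-[.013,0,0]).round(1),'headtop back',proj(P,c+a*.047+[.013,0,0]).round(1),'headtop left',proj(P,c+a*.047+[0,.013,0]).round(1))
im=cv2.cvtColor(cv2.imread('pics/w16.png'),cv2.COLOR_BGR2HSV)
m=cv2.inRange(im,(0,120,40),(8,255,255))|cv2.inRange(im,(172,120,40),(180,255,255))
n,l,q,cc=cv2.connectedComponentsWithStats(m);i=1+np.argmax(q[1:,4]);print('w16 red',q[i],cc[i])
im=cv2.cvtColor(cv2.imread('pics/w17.png'),cv2.COLOR_BGR2HSV)
m=cv2.inRange(im,(0,120,40),(8,255,255))|cv2.inRange(im,(172,120,40),(180,255,255))
n,l,q,cc=cv2.connectedComponentsWithStats(m);i=1+np.argmax(q[1:,4]);print('w17 red',q[i],cc[i])
E
```

```text
[ 0.4807 -0.107   0.1276] [ 0.1462  0.0123 -0.9892] [ 0.4876 -0.0449 -0.494 ] [-0.0395  0.1518  0.0281] 0.02492966361487415
red [  277   324   119   145 11068] [327.5729 394.6067]
300 [294, 369] 304 [299, 369] 308 [296, 347] 312 [293, 346] 316 [290, 348] 320 [290, 349] 324 [290, 349] 328 [289, 349] 332 [290, 348] 336 None 340 None 344 None 348 [270, 369] 
-0.004 upright collar front [319.2 295.1] headtop back [312.8 442.1] headtop left [357.9 415.5]
-0.004 along tool collar front [319.2 294.8] headtop back [312.6 425.2] headtop left [358.7 397.2]
0.0 upright collar front [319.2 300.5] headtop back [312.6 453.5] headtop left [359.2 426.5]
0.0 along tool collar front [319.2 298.9] headtop back [312.4 434.8] headtop left [360.1 406.3]
0.004 upright collar front [319.2 306.2] headtop back [312.4 465.5] headtop left [360.5 438.2]
0.004 along tool collar front [319.2 303.2] headtop back [312.1 445.1] headtop left [361.5 416. ]
w16 red [ 281  310  100   98 6533] [323.1047 360.5934]
w17 red [  277   325   115   138 10669] [326.9129 393.0474]
```

Request:
step_arm([
  [[0,0,0],[0,0.04,0],20],
  [[0,0,0],[0,0.08,0],20],
  [[-1,0,0],[0,0.12,0],20],
  [[-1,0,0],[0,0.15,0],20],
  [[-1,0,0],[0,0.15,0],20],
  [[-1,0,0],[0,0.15,0],20],
])

```text
clock: 39.35
tcp_pos: [0.4836, -0.1071, 0.1279]
orientation: [-0.0, -0.04, 0.999, 0.0]
wrist_force: [-0.6, -0.5, -0.5]
finger_gap: 0.025
grip_force: 29.6
```

Request:
step_arm([
  [[0,0,3],[0,0,0],20],
  [[0,0,6],[0,0,0],20],
  [[0,0,9],[0,0,0],20],
  [[0,0,12],[0,0,0],20],
  [[0,0,12],[0,0,0],20],
])

```text
clock: 39.77
tcp_pos: [0.4824, -0.107, 0.1157]
orientation: [-0.0, -0.039, 0.999, 0.0]
wrist_force: [-0.3, -0.3, 0.2]
finger_gap: 0.0249
grip_force: 29.6
```

Run:
```python
from h import *
s,p,r=st();print(p,r.as_matrix()[:,2],s['wrist_force'],s['ft_torque'])
```

```text
[ 0.4824 -0.107   0.1157] [-0.0009  0.0005 -1.    ] [-0.2637 -0.3017  0.1635] [ 0.0054  0.0077 -0.0439]
```

Request:
step_arm([
  [[0,0,3],[0,0,0],20],
  [[0,0,6],[0,0,0],20],
  [[0,0,9],[0,0,0],20],
  [[0,0,11],[0,0,0],20],
  [[0,0,12],[0,0,0],20],
  [[0,0,12],[0,0,0],20],
])

```text
clock: 40.27
tcp_pos: [0.4831, -0.1071, 0.1041]
orientation: [-0.0, -0.04, 0.999, 0.0]
wrist_force: [0.0, 0.3, -0.9]
finger_gap: 0.0252
grip_force: 29.6
```

Run:
```python
from h import *
s,p,r=st();print(p,r.as_matrix()[:,2],s['wrist_force'],s['ft_torque'])
```

```text
[ 0.4831 -0.1071  0.1041] [-0.0003  0.0003 -1.    ] [ 0.0007  0.3452 -0.9223] [-0.0078 -0.0501 -0.0059]
```

Request:
step_arm([
  [[0,0,2],[0,0,0],20],
  [[0,0,4],[0,0,0],20],
  [[0,0,6],[0,0,0],20],
  [[0,0,6],[0,0,0],20],
  [[0,0,6],[0,0,0],20],
])

```text
clock: 40.68
tcp_pos: [0.4835, -0.1073, 0.0992]
orientation: [0.0, -0.04, 0.999, -0.0]
wrist_force: [-1.8, 0.6, 5.6]
finger_gap: 0.025
grip_force: 30.1
```

Request:
step_arm([
  [[0,0,2],[0,0,0],20],
  [[0,0,3],[0,0,0],20],
  [[0,0,3],[0,0,0],20],
])

```text
clock: 40.93
tcp_pos: [0.4838, -0.1073, 0.0987]
orientation: [0.001, -0.04, 0.999, -0.001]
wrist_force: [-7.7, 2.4, 24.8]
finger_gap: 0.0256
grip_force: 31.5
```

```bash
python3 pin.py | grep -v 'red'
python3 - <<'E'
from h import *
s,p,r=st();P=imaging.camera_params('wrist')
for dz in (-.004,0,.004): print(dz,proj(P,p+[-.013,0,dz+.005]).round(1))
E
```

```text
[ 0.4838 -0.1073  0.0987] [ 0.0029 -0.0011 -1.    ] [-7.7363  2.3916 24.8072] [0.6451 1.5456 0.0547] 0.02555581441472235
col320 from 258 [np.int64(95), np.int64(95), np.int64(95), np.int64(95), np.int64(96), np.int64(96), np.int64(95), np.int64(95), np.int64(95), np.int64(95), np.int64(95), np.int64(95), np.int64(95), np.int64(96), np.int64(95), np.int64(96), np.int64(95), np.int64(93), np.int64(88), np.int64(80), np.int64(77), np.int64(75), np.int64(74), np.int64(75), np.int64(75), np.int64(75), np.int64(75), np.int64(75), np.int64(75), np.int64(75), np.int64(75), np.int64(74), np.int64(75), np.int64(77), np.int64(82), np.int64(82), np.int64(79), np.int64(77), np.int64(81), np.int64(94), np.int64(115), np.int64(129), np.int64(133), np.int64(132), np.int64(132), np.int64(132), np.int64(131), np.int64(131), np.int64(130), np.int64(131), np.int64(131), np.int64(132), np.int64(133), np.int64(133), np.int64(135), np.int64(134), np.int64(127), np.int64(108), np.int64(89), np.int64(80), np.int64(78), np.int64(77), np.int64(78), np.int64(78), np.int64(76), np.int64(69), np.int64(59), np.int64(48), np.int64(45), np.int64(45), np.int64(45), np.int64(46), np.int64(45), np.int64(45), np.int64(45), np.int64(46), np.int64(45), np.int64(45), np.int64(46), np.int64(45), np.int64(45), np.int64(45)]
300 [290, 350] 304 [290, 349] 308 [291, 369] 312 [292, 346] 316 [290, 348] 320 [290, 349] 324 [289, 349] 328 [289, 349] 332 [290, 348] 336 [347, 348] 340 None 344 None 348 [270, 369] 
-0.004 [319.2 293.3]
0 [319.2 297.4]
0.004 [319.2 301.6]
```

The collar is seated (contact at z≈0.0985, the staple's mouth height). Release, rise and back off.

Request:
step_arm([
  [[0,0,-4],[0,0,0],20],
  [[0,0,-4],[0,0,0],40],
  [[0,0,-4],[0,0,0],45],
  [[0,0,-4],[0,0,0],45],
  [[0,0,-15],[0,0,0],45],
  [[0,0,-40],[0,0,0],45],
  [[0,0,-75],[0,0,0],45],
  [[0,0,-115],[0,0,0],45],
])

```text
clock: 41.65
tcp_pos: [0.4815, -0.1066, 0.2093]
orientation: [-0.002, -0.04, 0.999, 0.001]
wrist_force: [1.4, -0.9, 0.1]
finger_gap: 0.0449
grip_force: 0.0
```

Request:
step_arm([
  [[20,0,-30],[0,0,0],45],
  [[50,0,-50],[0,0,0],45],
  [[70,0,-60],[0,0,0],45],
  [[70,0,-60],[0,0,0],45],
  [[70,0,-60],[0,0,0],45],
])

```text
clock: 42.07
tcp_pos: [0.4133, -0.113, 0.2709]
orientation: [0.001, -0.039, 0.999, -0.0]
wrist_force: [0.2, -0.9, -0.5]
finger_gap: 0.0454
grip_force: 0.0
```

Run:
```python
from h import *
s,p,r=st();print(p,s['wrist_force'],s['clock'])
W,P=snap('wrist','w20.png');S,Q=snap('scene','s6.png')
for n,im,C in(('w',W,P),('s',S,Q)):
    hsv=cv2.cvtColor(im,cv2.COLOR_RGB2HSV)
    m=cv2.inRange(hsv,(0,170,60),(5,255,255))|cv2.inRange(hsv,(176,170,60),(180,255,255))
    nn,l,q,c=cv2.connectedComponentsWithStats(m)
    for i in np.argsort(-q[1:,4])[:5]+1:
        if q[i][4]>25: print(n,q[i],c[i])
    print(n,'seated head centre/top at',proj(C,(.4855,-.107,.135)),proj(C,(.4855,-.107,.150)))
```

```text
[ 0.4133 -0.113   0.2709] [ 0.2009 -0.9359 -0.4897] 42.0667
w [305 303  30  39 955] [319.3937 322.5414]
w seated head centre/top at [318.6457 322.6063] [318.5935 331.7225]
s [221 188  19  14 222] [230.0901 194.455 ]
s [127 149  16  11 140] [134.4357 154.1857]
s [174 154  17  12 105] [183.2857 159.2095]
s [308 234   8  13  95] [311.4    239.9368]
s seated head centre/top at [311.9177 239.9965] [311.8582 235.449 ]
```

```bash
python3 -c "
from workcell import env
print(env.hand_in())"
```

```text
the job is handed in; nothing more can be done
None
```

The job is done and handed in after about 42 s: all three pots (white, terracotta, green) stand upright in the box, the cover is shut, the hasp is up over the staple, and the pin is down with its collar resting on the staple. I did not touch the mill, mug or timer, and no verdict came back at hand-in.

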